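# Reshelve the red volume under the ledge

## Task

Take the red book out of the white returns stand and put it back in the empty place in the row of red volumes in the small wooden bookcase: upright, spine outwards, standing on the case's floor and pushed home against the back stop, so that its spine is flush with its neighbours' spines. Slide it in gently, without ramming it into the bookcase, leave the blue book in the stand, and do not knock over or shift the pawn, glasses case, paperweight or magnifying glass.

Things in the scene. Friction and masses are not known exactly. Their poses are not given: they have to be found in the camera images.
- red_book: The loose red hardback to be shelved: 105 mm deep (x), 26 mm thick (y), 150 mm tall (z), about 0.25 kg, edges rounded 3 mm. Origin at the centre of its underside; -x is the spine side, z up. It stands upright in one of the two slots of the returns stand, spine towards the robot.
- red_spine (a point): Point on the red book: the foot of its spine (52.5 mm to -x of the book's origin, mid-thickness, at underside height). Axes as the book's.
- case: Small fixed wooden bookcase, 182 mm deep (x -90 to +92), 260 mm wide, origin at the centre of its underside, open front to -x, z up. Floor 20 mm up, reaching 60 mm in front of the spines. A fixed row of books, 105 mm deep, up to 156 mm tall (red ones 150), has its spines at x = -30 mm and backs on a stop rail at x = +75 mm, 75 mm high. End panels: inner faces y = +-118 mm.
- ledge (a point): Point on the bookcase: lower front edge of its fixed wooden ledge, straight above the empty place, 210 mm above the desk. The ledge is 60 mm deep and 14 mm thick, spans the whole case and overhangs the spines by 30 mm to the front (-x) and 30 mm to the back, so a tool cannot come straight down on the spines and must reach in tilted.
- home (a point): Point on the bookcase: where the foot of the red book's spine belongs: on the case's floor (20 mm up), in the middle of the 29 mm wide empty place, in the plane of the neighbours' spines. x points into the case, y along the row, z up.
- stand: Fixed white returns stand, 130 mm (x) by 170 mm (y), origin at the centre of its underside; floor 12 mm up. Two slots along x, 32 mm wide, centred at y = -50 and +50 mm, between thin walls whose tops are 46 mm above the desk; a back wall of the same height at +x (inner face x = 57 mm), open at the front (-x).
- blue_book: Loose blue hardback, same size as the red one, standing in the other slot of the stand; leave it. Origin at the centre of its underside.
- pawn: Loose brass chess pawn, 32 mm diameter, 52 mm tall, standing on the bookcase's ledge about 110 mm to +y of the middle of the empty place; leave it. Origin at the centre of its underside.
- glasses_case: Loose black glasses case, 55 x 150 x 32 mm, lying on the desk nearer the robot; leave it. Origin at the centre of its underside, long side along y.
- paperweight: Loose green glass dome paperweight, 64 mm diameter, 36 mm tall, on the desk at one side in front; leave it. Origin at the centre of its underside.
- magnifier: Loose magnifying glass lying flat on the desk at one side in front, lens 84 mm diameter, handle along -x, 12 mm thick; leave it. Origin on the desk near the lens.
Things that resemble listed ones, but are neither listed nor needed, are in the scene too. Of the things that look like the red_book, the middle-sized one is meant.

How it is judged:
By the outcome, as a careful person would: the job done as asked, in the order asked, and still so for the second after the job is handed in, with the robot touching nothing.
It also fails if it takes over 53 s, if anything falls off the work surface, if the arm or the gripper's body presses on something with over 40 N, if the wrist force passes 120 N, or if a joint passes its speed limit or range.

## Robot

A 7-joint arm with a two-finger parallel gripper is mounted at the origin on the work surface. World frame = base frame: x ahead of the robot, y to its left, z up, the work surface at z = 0. Lengths are in m, angles in rad, forces in N, time in s.
With the tool pointing down it reaches from about 0.425 to 0.925 m from the base axis. Payload 6.8 kg.
Tool frame: the origin (TCP) lies at the very end of the fingers, on their centre line; the grasp point (between the pads) lies 19 mm behind it; z points along the fingers, y is the line along which they close (so a half turn about z gives the same grasp; the last joint's range is limited). The gripper opens to 85 mm and grips with 20 to 120 N. Pads are 22 mm wide; open, the fingers measure 114 mm over their backs; the gripper's body (76 mm by 85 mm) begins 54 mm behind the grasp point. The pads swing forward as they close: fully open they stand 13 mm farther back than shut.
Start: joints at [-1.32, 0.477, 0.022, 1.555, -0.011, 1.109, -0.083], TCP at [0.237, 0.632, 0.198] pointing down, gripper open.
Joint ranges: [-2.96, 2.96], [-0.34, 2.1], [-1.41, 1.46], [0.24, 2.44], [-1.37, 4.51], [0.17, 1.92], [-2.96, 2.96]. Speed limits (rad/s): [2.39, 2.39, 3.14, 3.14, 3.14, 3.14, 3.14].

## Interface

Orientations are given as a unit quaternion [x, y, z, w].
In Python, from rig import state, snapshot, finish_job, boxes_of, regions_of gives the robot as it stands.
- The arm moves only by the shell command python3 -m inch 'ROWS'. ROWS is JSON, one flat list of numbers, 7 for each row, row after row: the turn, a rotation vector about the world's x, y, z in rad, then the shift along the world's x, y, z in cm, then the finger opening in cm, from 0 to 8.54. A call has 1 to 12 rows; each row is the pose to reach, as a shift and turn from the pose commanded when the call began; what a row does not reach only later rows make up. A row lasts 1/12 s, in which the tool goes at most 41.7 mm and 7.16 degrees, less where a joint would pass 70% of its speed; a pose out of reach is approached as far as the arm can. A call with a gripper value outside its range is refused whole. The fingers move at their own pace and stop on an object; the grip force is fixed at half the most. Time passes only in rows, so rows that repeat a pose let the fingers close. It gives the time, the measured TCP pose, the force, the opening and the grip force at its end, in the units of the state.
- state(): the state, without advancing time (a new reading comes with each control period).
- snapshot(name): name is "side" or "top" or "wrist"; returns a dict with "color" (400x640x3 uint8, red, green, blue), "camera_matrix" (3x3 intrinsics, pixels), "rvec" (rotation vector, rad) and "tvec" (3), from world to camera coordinates, as OpenCV has them; the wrist camera has in their place "mount" (4x4, takes a point from camera to tool coordinates, whose origin is the TCP and whose axes are the flange's). Camera axes: x right, y down, z forward; pixel columns grow to the right and rows downward; lengths in m; the calibration is good to about 2 mm. A picture is of the moment at which its call begins: read the wrist's pose just before it. There is no depth.
- finish_job(): hands the job in; it is judged then, once.
Trained networks look in a picture, given as the dict that the camera call returned (one of the last four; its "shot" number tells which), for a name from the list of things; names that differ only in an ending like _2 or _b are one class to them, and where a whole thing is asked for, a point or a joint stands for the part that bears it (a point fixed in the world has none). Each returns a list of dicts, best first, with "score" (0 to 1); they miss things now and then, are a little off and sometimes report something else, mostly with a low value. They report only what shows in the picture. A call takes as long as a camera call. They do not tell look-alikes from the thing itself.
- boxes_of(label, picture): "location" ([x, y, z] in m, in world coordinates, good to about 4 mm: the middle of the surface that is visible of it).
- regions_of(label, picture): "region" (400x640 bool, what is visible of it).
The state is a dict: "clock": time; "joint_positions": joint angles; "dq": joint speeds; "tau": joint torques, N m; "eef_pos": TCP position; "tcp_rot": TCP orientation; "wrist_force": force on the tool from outside, world axes, zero at the start; "moment": the same for the moment, N m; "width": opening from 0.0 (shut) to 1.0 (fully open); "gripper_force": force on a finger pad.
Only numpy, scipy, OpenCV 4.12 (cv2) and the standard library are available. Lean on these libraries where they do the work, as an engineer would, in place of code of your own. Each camera call takes 0.05 s, during which the arm holds its last target. There are 200 camera calls.

## Working session

There is one attempt and no reset: what is moved stays moved. The work goes in short steps, Python scripts to look and compute and a shell command to move; the robot and the scene stay as the last step left them, time stands still between calls to the robot, and variables do not carry over. Pictures are saved under pics/ and viewed, at most 10 in all, crops included, and the job is handed in when it is done.

```bash
mkdir -p pics
cat > h.py <<'E'
import cv2,numpy as np
from rig import *
def save(p,n): cv2.imwrite('pics/'+n+'.png',p['color'][:,:,::-1])
def ray(p,u,v):
    R=cv2.Rodrigues(np.array(p['rvec'],float))[0];t=np.array(p['tvec'],float).ravel()
    d=R.T@np.linalg.inv(np.array(p['camera_matrix']))@[u,v,1];return -R.T@t,d
def onz(p,u,v,z):
    c,d=ray(p,u,v);return c+d*(z-c[2])/d[2]
def proj(p,X): return cv2.projectPoints(np.array(X,float).reshape(-1,3),np.array(p['rvec'],float),np.array(p['tvec'],float),np.array(p['camera_matrix'],float),None)[0].reshape(-1,2)
E
python3 - <<'E'
from h import *
s=state();print(s['eef_pos'],s['tcp_rot'],s['clock'],s['width'])
for n in('top','side'):
    p=snapshot(n);save(p,n+'0');print(n,ray(p,320,200))
    for l in('red_book','blue_book','case','stand','pawn','glasses_case','paperweight','magnifier'):
        print(l,[(round(b['score'],2),np.round(b['location'],3).tolist(),proj(p,b['location']).round().tolist()) for b in boxes_of(l,p)])
E
```

```text
[0.2368235  0.63137793 0.19702301] [ 1.78441598e-01  9.83950062e-01 -9.29237265e-04 -8.77872968e-05] 0.0 0.9990405167806274
top (array([ 4.19690524e-01, -1.40396314e-04,  1.11614388e+00]), array([ 0.15575665,  0.00515198, -0.98779368]))
red_book [(0.95, [0.321, 0.123, 0.198], [[275.0, 299.0]]), (0.79, [0.619, 0.161, 0.157], [[261.0, 184.0]]), (0.74, [0.812, 0.152, 0.087], [[268.0, 125.0]])]
blue_book [(0.67, [0.58, 0.261, 0.164], [[224.0, 199.0]])]
case [(0.7, [0.621, -0.172, 0.167], [[386.0, 179.0]])]
stand [(0.73, [0.606, 0.211, 0.013], [[253.0, 198.0]]), (0.4, [0.368, 0.287, 0.014], [[228.0, 278.0]])]
pawn [(0.46, [0.634, -0.072, 0.239], [[350.0, 169.0]])]
glasses_case [(0.56, [0.42, -0.029, 0.032], [[333.0, 257.0]])]
paperweight [(0.79, [0.353, -0.277, 0.03], [[419.0, 278.0]])]
magnifier [(0.88, [0.37, 0.284, 0.01], [[229.0, 277.0]])]
side (array([0.31994014, 0.46235024, 0.83649198]), array([ 0.3095997 , -0.53389496, -0.78685908]))
red_book [(0.83, [0.618, 0.178, 0.127], [[265.0, 263.0]]), (0.68, [0.319, 0.134, 0.153], [[413.0, 307.0]]), (0.59, [0.813, 0.158, 0.069], [[204.0, 233.0]])]
blue_book [(0.75, [0.576, 0.269, 0.135], [[256.0, 308.0]])]
case [(0.72, [0.616, -0.131, 0.13], [[336.0, 165.0]])]
stand [(0.69, [0.577, 0.258, 0.009], [[267.0, 327.0]])]
pawn [(0.47, [0.63, -0.065, 0.235], [[317.0, 149.0]])]
glasses_case [(0.83, [0.416, -0.018, 0.032], [[388.0, 255.0]])]
paperweight [(0.93, [0.352, -0.265, 0.024], [[448.0, 195.0]])]
magnifier [(0.83, [0.385, 0.284, 0.008], [[341.0, 385.0]])]
```

View pics/top0.png

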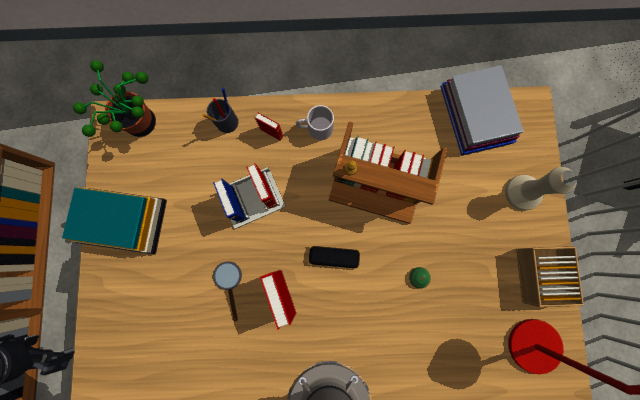

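View pics/side0.png

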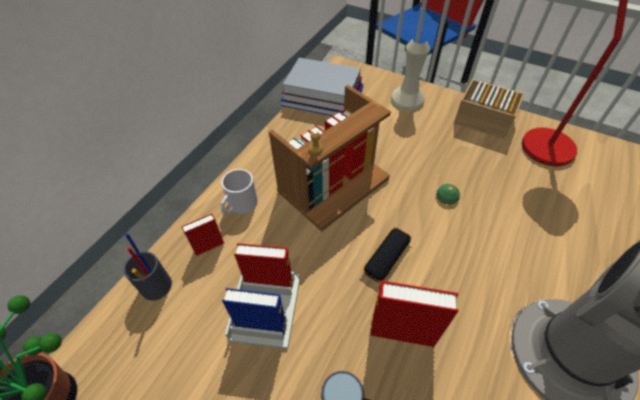

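Look-alikes of the red book in the top image: a large one at (275,299), one in the stand at (261,184) and a small one at (268,125). The red volumes in the case row are near (410,160). I choose (261,184), the middle-sized one in the stand, and will check it in a close crop.

Run:
```python
from h import *
p=snapshot('top')
c=p['color'][115:230,205:455,::-1]; cv2.imwrite('pics/crop1.png',cv2.resize(c,None,fx=3.2,fy=3.2,interpolation=cv2.INTER_CUBIC))
print(np.array(p['camera_matrix']).tolist(), snapshot('wrist')['mount'])
```

```text
[[363.50603414342237, 0.0, 319.32983352528447], [0.0, 363.50603414342237, 201.61078313764168], [0.0, 0.0, 1.0]] [[-2.31211478e-04 -9.48247642e-01 -3.17531662e-01  8.09211675e-02]
 [ 9.99999525e-01  8.12562369e-05 -9.70808396e-04  1.45060158e-03]
 [ 9.46368200e-04 -3.17531736e-01  9.48247173e-01 -1.75401353e-01]
 [ 0.00000000e+00  0.00000000e+00  0.00000000e+00  1.00000000e+00]]
```

View pics/crop1.png

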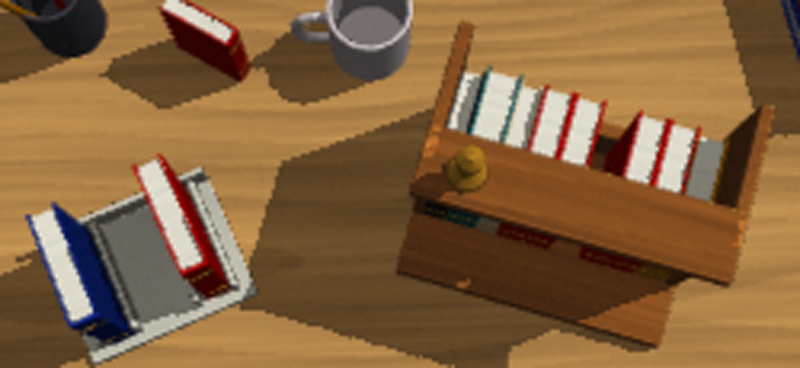

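Run:
```python
from h import *
from scipy.optimize import least_squares
p=snapshot('top')
px=lambda a:np.array(a,float)/3.2+[205,115]-0.35
def fit(P,U,x0):
    P=np.array(P);U=px(U)
    def w(x): c,s=np.cos(x[2]),np.sin(x[2]);return np.c_[x[0]+c*P[:,0]-s*P[:,1],x[1]+s*P[:,0]+c*P[:,1],P[:,2]]
    r=least_squares(lambda x:(proj(p,w(x))-U).ravel(),x0);print(r.x.round(4),np.degrees(r.x[2]).round(1),r.fun.round(1));return r.x
fit([[-.09,.13,.02],[-.09,-.13,.02],[-.06,.13,.224],[-.06,-.13,.224],[0,.118,.224],[0,-.118,.224]],[[398,272],[660,347],[412,195],[727,284],[437,130],[740,208]],[.65,-.15,-.2])
fit([[-.0525,.013,.162],[-.0525,-.013,.162],[.0525,.013,.162],[.0525,-.013,.162]],[[195,270],[224,260],[134,168],[162,156]],[.62,.16,.4])
fit([[-.065,.085,.012],[-.065,-.085,.012],[.065,-.085,.046]],[[92,361],[254,293],[204,170]],[.6,.2,.4])
```

```text
[ 0.6387 -0.1699 -0.3065] -17.6 [-1.1  0.2  0.1 -0.1 -1.2  0.3  1.7  0.3  1.9 -0.5 -1.6 -0.2]
[0.6262 0.1631 0.5085] 29.1 [ 0.3  1.3 -0.3 -0.6  0.2  0.2 -0.2 -0.9]
[0.6064 0.2165 0.3532] 20.2 [-0.6  0.5  0.8  1.  -0.2 -1.5]
```

```bash
cat >> h.py <<'E'
from scipy.spatial.transform import Rotation as Ro
def target(phi,th):
    f,t=np.radians(phi),np.radians(th)
    z=np.array([np.sin(t)*np.cos(f),np.sin(t)*np.sin(f),-np.cos(t)]);y=np.array([-np.sin(f),np.cos(f),0])
    return np.c_[np.cross(y,z),y,z]
def go(pos,phi,th,s=None):
    s=s or state();R0=Ro.from_quat(s['tcp_rot']).as_matrix()
    rv=Ro.from_matrix(target(phi,th)@R0.T).as_rotvec()
    print('turn',rv.round(3),'deg',np.degrees(np.linalg.norm(rv)).round(1),'shift cm',((np.array(pos)-s['eef_pos'])*100).round(2))
def wproj(p,s,X):
    "world->wrist px"
    T=np.eye(4);T[:3,:3]=Ro.from_quat(s['tcp_rot']).as_matrix();T[:3,3]=s['eef_pos']
    M=np.linalg.inv(T@np.array(p['mount']));X=np.array(X,float).reshape(-1,3)
    return cv2.projectPoints(X,cv2.Rodrigues(M[:3,:3])[0],M[:3,3],np.array(p['camera_matrix'],float),None)[0].reshape(-1,2)
def fit(pr,P,U,x0):
    P=np.array(P,float);U=np.array(U,float)
    def w(x): c,s=np.cos(x[2]),np.sin(x[2]);return np.c_[x[0]+c*P[:,0]-s*P[:,1],x[1]+s*P[:,0]+c*P[:,1],P[:,2]]
    from scipy.optimize import least_squares
    r=least_squares(lambda x:(pr(w(x))-U).ravel(),x0);print(r.x.round(4),np.degrees(r.x[2]).round(2),r.fun.round(1));return r.x
E
python3 -c "
from h import *
go([.53,.12,.27],24,40)"
```

```text
turn [ 0.021 -0.715  0.745] deg 59.2 shift cm [ 29.3  -51.21   7.2 ]
```

```bash
python3 -m inch '[0,0,0.2,4,-6,7,8.5, 0.021,-0.715,0.745,29.3,-51.2,7.2,8.5, 0.021,-0.715,0.745,29.3,-51.2,7.2,8.5, 0.021,-0.715,0.745,29.3,-51.2,7.2,8.5, 0.021,-0.715,0.745,29.3,-51.2,7.2,8.5, 0.021,-0.715,0.745,29.3,-51.2,7.2,8.5, 0.021,-0.715,0.745,29.3,-51.2,7.2,8.5, 0.021,-0.715,0.745,29.3,-51.2,7.2,8.5, 0.021,-0.715,0.745,29.3,-51.2,7.2,8.5, 0.021,-0.715,0.745,29.3,-51.2,7.2,8.5, 0.021,-0.715,0.745,29.3,-51.2,7.2,8.5, 0.021,-0.715,0.745,29.3,-51.2,7.2,8.5]'; python3 -c "
from h import *
go([.53,.12,.27],24,40)"
```

```text
clock: 2.05
eef_pos: [0.4791, 0.2085, 0.2624]
tcp_rot: [-0.195, 0.919, 0.071, 0.335]
wrist_force: [-0.7, -0.2, -0.1]
width: 0.995
gripper_force: 0.0
turn [-0.001  0.001  0.   ] deg 0.1 shift cm [ 5.09 -8.85  0.76]
```

```bash
python3 -m inch '[0,0,0,5.1,-8.8,0.8,8.5, 0,0,0,5.1,-8.8,0.8,8.5, 0,0,0,5.1,-8.8,0.8,8.5, 0,0,0,5.1,-8.8,0.8,8.5, 0,0,0,5.1,-8.8,0.8,8.5]'
python3 - <<'E'
from h import *
import pickle
s=state();p=snapshot('wrist');save(p,'w1');pickle.dump((s,p),open('w1.pkl','wb'))
print(s['eef_pos'],s['dq'].max() if hasattr(s['dq'],'max') else s['dq'])
E
```

```text
clock: 2.47
eef_pos: [0.5301, 0.1218, 0.2705]
tcp_rot: [-0.194, 0.919, 0.072, 0.335]
wrist_force: [-0.4, 1.2, 0.8]
width: 0.994
gripper_force: 0.0
[0.530139   0.12179462 0.27049984] 0.02278459384573987
```

View pics/w1.png

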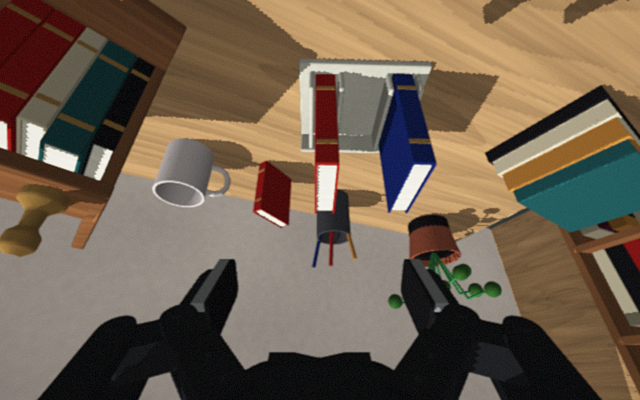

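Run:
```python
from h import *
import pickle
s,p=pickle.load(open('w1.pkl','rb'))
c=p['color'][50:225,290:450,::-1];cv2.imwrite('pics/w1c.png',cv2.resize(c,None,fx=3.4,fy=3.4,interpolation=cv2.INTER_CUBIC))
pr=lambda X:wproj(p,s,X)
a=.0525;b=.013
fit(pr,[[-a,-b,.012],[-a,b,.012],[-a,-b,.162],[-a,b,.162],[a,-b,.162],[a,b,.162]],[[315,74],[336,74],[316,163],[339,164],[316,212],[336,212]],[.62,.16,.4])
fit(pr,[[-.065,-.085,.006],[-.065,.085,.006]],[[301,63],[435,64]],[.6,.2,.4])
```

```text
[0.6271 0.1749 0.4208] 24.11 [ 0.6 -0.7 -0.4 -0.8 -1.2  0.4  1.1 -0.7  0.2  1.6 -0.3  1.6]
[0.6078 0.225  0.4087] 23.42 [ 0.7 -0.  -0.7 -0.3]
```

View pics/w1c.png

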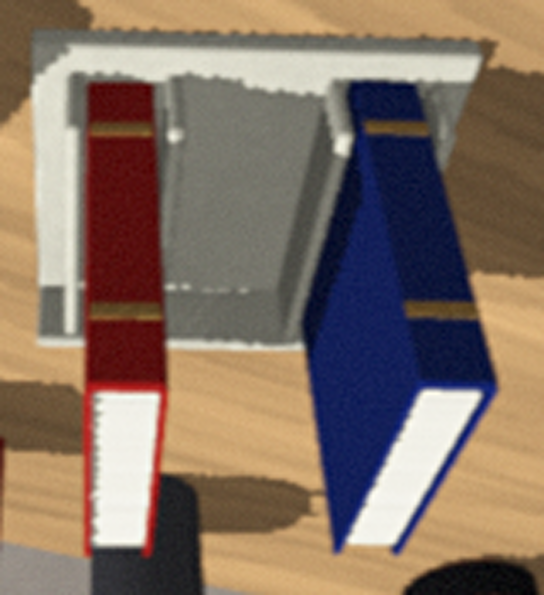

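The picture shows the red book in the left slot of the stand. Its spine foot is at about (325,74) and its top spine edge at (327,163). The blue book is to the right, the small red look-alike is outside the stand at (272,193), and the fits agree with the stand's slot.

```bash
python3 -c "
from h import *
go([.604,.166,.0955],24,40)"; python3 -m inch '[0,0,0,2.5,1.5,-4,8.5, 0,0,0,5,3,-8,8.5, 0,0,0,6.2,3.7,-11,8.5, 0,0,0,6.9,4.1,-14,8.5, 0,0,0,7.4,4.4,-16,8.5, 0,0,0,7.4,4.4,-17.5,8.5, 0,0,0,7.4,4.4,-17.5,8.5, 0,0,0,7.4,4.4,-17.5,8.5]';python3 -c "
from h import *
go([.604,.166,.0955],24,40)
import pickle
s=state();p=snapshot('wrist');save(p,'w2');pickle.dump((s,p),open('w2.pkl','wb'))"
```

```text
turn [-0.001  0.     0.   ] deg 0.0 shift cm [  7.45   4.29 -17.47]
clock: 3.18
eef_pos: [0.549, 0.155, 0.1843]
tcp_rot: [-0.197, 0.919, 0.069, 0.333]
wrist_force: [0.2, -0.2, 0.9]
width: 0.995
gripper_force: 0.0
turn [ 0.005 -0.001 -0.001] deg 0.3 shift cm [ 5.5   1.1  -8.88]
```

View pics/w2.png

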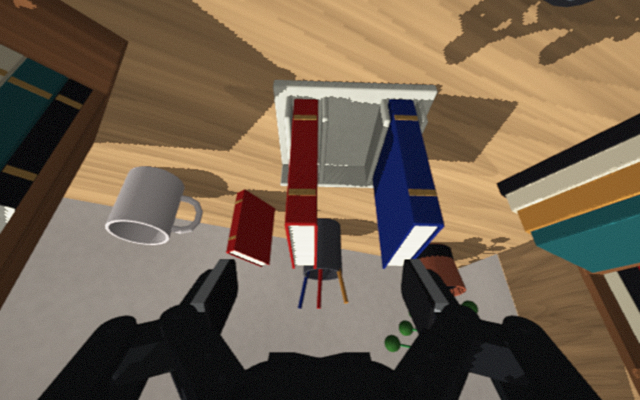

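```bash
python3 -c "
from h import *
s=state();print(np.round(s['joint_positions'],3),np.round(s['dq'],3),s['eef_pos'])"
```

```text
[-1.913 -0.336  1.451  2.435  1.504  0.288  0.254] [ 0.038  0.005 -0.005 -0.    -0.05  -0.017  0.061] [0.54836416 0.15512422 0.18409504]
```

The arm stopped short, short of 8 rows' worth of travel, because joints 2, 3 and 4 are at their limits. The combined turn twisted the elbow. I'll back out, turn about the vertical with the tool pointing down, and only then tilt.

Run:
```python
from h import *
s=state();R0=Ro.from_quat(s['tcp_rot']);Rt=Ro.from_quat([1.78441598e-01,9.83950062e-01,-9.29237265e-04,-8.77872968e-05])
print((Rt*R0.inv()).as_rotvec().round(3),((np.array([.40,.45,.25])-s['eef_pos'])*100).round(1))
```

```text
[-0.02   0.71  -0.749] [-14.8  29.5   6.6]
```

```bash
python3 -m inch '[0,0,0,-2,-3.3,4,8.5, 0,0,0,-2,-3.3,8.5,8.5, -0.02,0.71,-0.749,-14.8,29.5,7,8.5, -0.02,0.71,-0.749,-14.8,29.5,7,8.5, -0.02,0.71,-0.749,-14.8,29.5,7,8.5, -0.02,0.71,-0.749,-14.8,29.5,7,8.5, -0.02,0.71,-0.749,-14.8,29.5,7,8.5, -0.02,0.71,-0.749,-14.8,29.5,7,8.5, -0.02,0.71,-0.749,-14.8,29.5,7,8.5, -0.02,0.71,-0.749,-14.8,29.5,7,8.5, -0.02,0.71,-0.749,-14.8,29.5,7,8.5, -0.02,0.71,-0.749,-14.8,29.5,7,8.5]'; python3 -c "
from h import *
s=state();print(np.round(s['joint_positions'],3))
go([.52,.2,.3],24,0)"
```

```text
clock: 4.23
eef_pos: [0.3472, 0.3668, 0.2949]
tcp_rot: [0.173, 0.985, 0.021, 0.015]
wrist_force: [-0.5, 0.3, -0.6]
width: 0.998
gripper_force: 0.0
[-2.6   -0.335  1.448  1.917  0.373  1.239 -0.046]
turn [-0.048  0.021  0.767] deg 44.0 shift cm [ 17.28 -16.68   0.51]
```

```bash
python3 -m inch '[0,0,0,6,-4,6,8.5, 0,0,0,10,-10,9,8.5, 0,0,0,20,-35,9,8.5, 0,0,0,20,-35,9,8.5, 0,0,0,20,-35,9,8.5, 0,0,0,20,-35,9,8.5, 0,0,0,20,-35,9,8.5, 0,0,0,20,-35,9,8.5, 0,0,0,20,-65,9,8.5, 0,0,0,20,-65,9,8.5, 0,0,0,20,-65,9,8.5, 0,0,0,20,-65,9,8.5]'; python3 -c "
from h import *
s=state();print(np.round(s['joint_positions'],3))
go([.52,.2,.3],24,0)"
```

```text
clock: 5.23
eef_pos: [0.5249, -0.0708, 0.3777]
tcp_rot: [0.174, 0.984, 0.02, 0.02]
wrist_force: [0.2, 0.3, -0.1]
width: 0.995
gripper_force: 0.0
[-1.669 -0.336  1.453  1.726  0.315  1.41   0.963]
turn [-0.049  0.03   0.769] deg 44.2 shift cm [-0.49 27.08 -7.77]
```

```bash
cat > kin.py <<'E'
import numpy as np,itertools,pickle
from scipy.optimize import least_squares
from scipy.spatial.transform import Rotation as Ro
D=[([-1.32,.477,.022,1.555,-.011,1.109,-.083],[.2368,.6314,.1970],[1.78441598e-01,9.83950062e-01,-9.29237265e-04,-8.77872968e-05]),
([-1.913,-.336,1.451,2.435,1.504,.288,.254],[.5484,.1551,.1841],None),
([-2.6,-.335,1.448,1.917,.373,1.239,-.046],[.3472,.3668,.2949],[.173,.985,.021,.015]),
([-1.669,-.336,1.453,1.726,.315,1.41,.963],[.5249,-.0708,.3777],[.174,.984,.02,.02])]
def fk(q,P,sg):
    # P: base yaw, [x2,z2],[x4,z4],[x6,z6],[x3,y3],[x5,y5],[x7,y7], tool L, tool yaw
    T=np.eye(4)
    def rot(ax,p,a):
        R=Ro.from_rotvec(np.array(ax)*a).as_matrix();M=np.eye(4);M[:3,:3]=R;M[:3,3]=p-R@p;return M
    A=[((0,0,-1),(0,0,0)),((0,1,0),(P[1],0,P[2])),((0,0,sg[0]),(P[7],P[8],0)),((0,1,0),(P[3],0,P[4])),((0,0,sg[1]),(P[9],P[10],0)),((0,1,0),(P[5],0,P[6])),((0,0,sg[2]),(P[11],P[12],0))]
    T=rot((0,0,1),np.zeros(3),P[0])
    for (ax,p),a in zip(A,q): T=T@rot(ax,np.array(p,float),a)
    M=np.eye(4);M[:3,:3]=Ro.from_rotvec([0,0,P[14]]).as_matrix();M[:3,3]=[P[11],P[12],P[13]]
    return T@M
if __name__=='__main__':
    def res(P,sg):
        o=[]
        for q,p,r in D:
            T=fk(q,P,sg);o+=list((T[:3,3]-p)*10)
            if r is not None:o+=list(3*(Ro.from_matrix(T[:3,:3])*Ro.from_quat(r).inv()).as_rotvec())
        return np.array(o+list(.003*np.array(P)))
    best=[]
    for sg in itertools.product([-1,1],repeat=3):
        for y in np.arange(-3,3.1,1):
            P0=np.array([0,0,.35,0,.75,0,1.15,0,0,0,0,0,0,1.4,y]);r=least_squares(res,P0,args=(sg,));best.append((r.cost,sg,r.x,r.fun))
    best.sort(key=lambda t:t[0])
    for b in best[:4]:print(b[0],b[1],b[2].round(3).tolist())
    print(best[0][3].round(3));pickle.dump(best[0],open('kin.pkl','wb'))
E
python3 kin.py
```

```text
7.050062690833909e-05 (-1, -1, -1) [-0.004, -0.027, -0.112, -0.187, 0.787, -0.189, 1.259, -0.028, -0.21, -0.191, -0.061, -0.188, -0.063, 1.612, 1.567]
7.050062690834036e-05 (-1, -1, -1) [-0.004, -0.027, -0.112, -0.187, 0.787, -0.189, 1.259, -0.028, -0.21, -0.191, -0.061, -0.188, -0.063, 1.612, 1.567]
7.050062690834328e-05 (-1, -1, -1) [-0.004, -0.027, -0.112, -0.187, 0.787, -0.189, 1.259, -0.028, -0.21, -0.191, -0.061, -0.188, -0.063, 1.612, 1.567]
7.050062690836759e-05 (-1, -1, -1) [-0.004, -0.027, -0.112, -0.187, 0.787, -0.189, 1.259, -0.028, -0.21, -0.191, -0.061, -0.188, -0.063, 1.612, 1.567]
[ 0.    -0.    -0.     0.007 -0.003  0.001  0.    -0.    -0.    -0.
  0.     0.    -0.002 -0.002 -0.001  0.    -0.    -0.     0.002  0.001
 -0.    -0.    -0.    -0.    -0.001  0.002 -0.001  0.004 -0.    -0.001
 -0.001 -0.    -0.001 -0.     0.005  0.005]
```

```bash
python3 -m inch '[0,0,0,20,-25,5,8.5, 0,0,0,20,-25,5,8.5, 0,0,0,20,-25,5,8.5, 0,0,0,20,-25,5,8.5, 0,0,0,20,-25,5,8.5, 0,0,0,20,-25,5,8.5, 0,0,0,20,-25,5,8.5, 0,0,0,20,-25,5,8.5]'; python3 -c "
from h import *
s=state();print(np.round(s['joint_positions'],4).tolist(),s['eef_pos'].tolist(),s['tcp_rot'].tolist())"
python3 -m inch '[0,0,0,0,20,0,8.5, 0,0,0,0,20,0,8.5, 0,0,0,0,20,0,8.5, 0,0,0,0,20,0,8.5, 0,0,0,0,20,0,8.5]'; python3 -c "
from h import *
s=state();print(np.round(s['joint_positions'],4).tolist(),s['eef_pos'].tolist(),s['tcp_rot'].tolist())"
```

```text
clock: 5.9
eef_pos: [0.5138, -0.1967, 0.4403]
tcp_rot: [0.175, 0.984, 0.015, 0.037]
wrist_force: [-0.2, -0.2, 0.5]
width: 0.997
gripper_force: 0.0
[-1.4707, -0.336, 1.4529, 1.5868, 0.3175, 1.5158, 1.2021] [0.5137747206328834, -0.19667354920140037, 0.44031969345743127] [0.17516057773473268, 0.9837223046978453, 0.015450475613572339, 0.03702002229751912]
clock: 6.32
eef_pos: [0.5132, 0.0081, 0.4393]
tcp_rot: [0.173, 0.984, 0.015, 0.036]
wrist_force: [-0.0, -0.1, 0.6]
width: 0.995
gripper_force: 0.0
[-1.4548, -0.1527, 1.2122, 1.6667, 0.146, 1.4508, 0.9694] [0.5132270529857248, 0.008096378382011736, 0.43929413084403085] [0.17336985327756316, 0.9840734321385103, 0.014899998990833503, 0.03633681554184936]
```

```bash
python3 - <<'E'
s=open('kin.py').read()
s=s.replace("[.174,.984,.02,.02])]","""[.174,.984,.02,.02]),
([-1.4707,-.336,1.4529,1.5868,.3175,1.5158,1.2021],[.51377,-.19667,.44032],[.17516,.98372,.01545,.03702]),
([-1.4548,-.1527,1.2122,1.6667,.146,1.4508,.9694],[.51323,.0081,.43929],[.17337,.98407,.0149,.03634])]""")
s=s.replace("np.arange(-3,3.1,1)","[1.5]").replace("product([-1,1],repeat=3)","product([-1],repeat=3)")
open('kin.py','w').write(s)
E
python3 kin.py
```

```text
7.68895430207872e-05 (-1, -1, -1) [0.002, -0.005, 0.294, -0.003, 0.832, -0.003, 1.304, 0.001, -0.03, -0.005, -0.066, -0.006, -0.064, 1.669, 1.573]
[-0.     0.     0.     0.007 -0.003  0.002  0.    -0.    -0.     0.
  0.     0.001 -0.001 -0.001 -0.001 -0.001 -0.001 -0.     0.003  0.002
 -0.     0.     0.001  0.001  0.001 -0.    -0.     0.001 -0.    -0.002
  0.001  0.     0.     0.    -0.     0.001 -0.     0.002 -0.     0.004
  0.    -0.    -0.    -0.    -0.    -0.     0.005  0.005]
```

```bash
cat > plan.py <<'E'
from kin import *; import kin
P=pickle.load(open('kin.pkl','rb'))[2];sg=(-1,-1,-1)
lo=np.array([-2.96,-.34,-1.41,.24,-1.37,.17,-2.96]);hi=np.array([2.96,2.1,1.46,2.44,4.51,1.92,2.96])
def tgt(phi,th):
    f,t=np.radians(phi),np.radians(th)
    z=np.array([np.sin(t)*np.cos(f),np.sin(t)*np.sin(f),-np.cos(t)]);y=np.array([-np.sin(f),np.cos(f),0]);return np.c_[np.cross(y,z),y,z]
def err(q,pos,R):
    T=fk(q,P,sg);return np.r_[(T[:3,3]-pos)*10,Ro.from_matrix(R@T[:3,:3].T).as_rotvec()*3]
def ik(pos,R,q0,w=.01):
    r=least_squares(lambda q:np.r_[err(q,np.array(pos),R),w*(q-q0)],np.clip(q0,lo+.02,hi-.02),bounds=(lo+.015,hi-.015));return r.x,np.abs(err(r.x,np.array(pos),R)).max()
def step(q,pos,R,n=60):
    "differential IK guess: damped least norm, clamped"
    for i in range(n):
        e=err(q,np.array(pos),R)/np.array([10]*3+[3]*3)
        e[:3]*=min(1,.0417/max(1e-9,np.linalg.norm(e[:3])));e[3:]*=min(1,.125/max(1e-9,np.linalg.norm(e[3:])))
        f0=fk(q,P,sg);J=np.zeros((6,7))
        for k in range(7):
            d=q.copy();d[k]+=1e-5;T=fk(d,P,sg);J[:3,k]=(T[:3,3]-f0[:3,3])/1e-5;J[3:,k]=Ro.from_matrix(T[:3,:3]@f0[:3,:3].T).as_rotvec()/1e-5
        dq=J.T@np.linalg.solve(J@J.T+1e-4*np.eye(6),e);q=np.clip(q+dq,lo,hi)
    return q,np.abs(err(q,np.array(pos),R)).max()
E
python3 - <<'E'
from plan import *
for n,pos,phi in(('grasp',[.604,.166,.09],24),('case',[.61,-.20,.1],-17.6),('view',[.53,.12,.27],24)):
  for th in(0,25,30,35,40,45):
    bq=None
    for j7 in (1.5,-1.5,0,2.8):
     for j3 in(0,.6,-.6):
      q,e=ik(pos,tgt(phi,th),np.array([-.3,.2,j3,2.,0,.5,j7]),.003)
      if bq is None or e<bq[1]-1e-3: bq=(q,e)
    print(n,th,bq[0].round(2),round(bq[1],3))
E
```

```text
grasp 0 [-0.34  0.51 -0.03  1.77  0.02  0.86  1.6 ] 0.0
grasp 25 [-0.27  0.36 -0.1   2.14  0.04  0.21  1.6 ] 0.0
grasp 30 [ 0.12  0.4  -0.55  2.18  1.08  0.19  0.63] 0.0
grasp 35 [ 0.41  0.49 -0.89  2.23  1.74  0.31  0.04] 0.0
grasp 40 [ 0.67  0.7  -1.24  2.28  1.96  0.57 -0.03] 0.0
grasp 45 [ 0.77  0.89 -1.39  2.33  2.12  0.76 -0.04] 0.0
case 0 [ 0.1   0.53  0.17  1.73 -0.11  0.89  1.58] 0.0
case 25 [ 0.05  0.36  0.17  2.12 -0.05  0.23  1.51] 0.0
case 30 [ 0.4   0.35 -0.25  2.16  0.93  0.19  0.56] 0.0
case 35 [ 0.61  0.38 -0.5   2.21  1.7   0.25 -0.17] 0.0
case 40 [ 0.96  0.51 -0.94  2.26  1.97  0.49 -0.34] 0.0
case 45 [ 1.12  0.66 -1.16  2.31  2.13  0.7  -0.38] 0.0
view 0 [-0.32  0.2  -0.02  1.78  0.    1.16  1.65] 0.0
view 25 [-0.31 -0.04 -0.    2.13 -0.08  0.62  1.74] 0.0
view 30 [-0.32 -0.08  0.02  2.2  -0.12  0.5   1.78] 0.0
view 35 [-0.37 -0.12  0.08  2.27 -0.17  0.38  1.83] 0.0
view 40 [-0.5  -0.15  0.2   2.35 -0.21  0.25  1.88] 0.0
view 45 [ 0.17 -0.12 -0.4   2.39 -1.1   0.19  2.76] 0.0
```

```bash
cat > sim.py <<'E'
from plan import *
q=np.array(D[0][0]);R24=tgt(24,40)
q1,e=step(q,[.53,.12,.27],R24,25);print('v',q1.round(2),round(e,3))
q2,e=step(q1,[.604,.166,.0955],R24,8);print('stuck',q2.round(2),round(e,3),'meas',D[1][0])
print(err(np.array(D[1][0]),np.array(D[1][1]),R24).round(3))
qc=np.array(D[5][0]);Rc=Ro.from_quat(D[5][2]).as_matrix()
q4=np.array(D[4][0]);print('left',step(q4,[.5138,.0081,.4393],Rc,6)[0].round(2),'meas',qc)
def run(seq,q=qc):
    for pos,phi,th,n in seq:
        q,e=step(q,pos,tgt(phi,th),n);print('  ',pos,phi,th,q.round(2),round(e,3))
print('A');run([([.53,.12,.35],24,0,20),([.53,.12,.3],24,30,20),([.604,.166,.09],24,30,20),([.604,.166,.25],24,30,10),([.55,-.17,.25],-17.6,30,20),([.61,-.2,.1],-17.6,30,20)])
print('B');run([([.45,.45,.35],-18,0,30),([.53,.12,.35],24,0,20),([.53,.12,.3],24,30,20),([.604,.166,.09],24,30,20)])
print('C');run([([.35,.6,.35],-18,0,30),([.53,.12,.35],24,0,20),([.53,.12,.3],24,30,20),([.604,.166,.09],24,30,20),([.604,.166,.25],24,30,10),([.55,-.17,.25],-17.6,30,20),([.61,-.2,.1],-17.6,30,20)])
E
python3 sim.py
```

```text
v [-1.95  2.1   0.2   0.24  0.63  1.02 -0.45] 8.49
stuck [-1.84  2.1   0.21  0.24  0.59  1.15 -0.27] 6.608 meas [-1.913, -0.336, 1.451, 2.435, 1.504, 0.288, 0.254]
[ 0.    -0.    -0.     0.01  -0.01  -0.006]
left [-2.21 -0.34  1.46  0.92  0.49  1.92  1.03] meas [-1.4548 -0.1527  1.2122  1.6667  0.146   1.4508  0.9694]
A
   [0.53, 0.12, 0.35] 24 0 [-2.96 -0.34  1.46  0.24  4.51  0.54 -2.78] 12.364
   [0.53, 0.12, 0.3] 24 30 [ 2.96  1.68  1.46  0.24  4.51  0.78 -2.96] 17.558
   [0.604, 0.166, 0.09] 24 30 [ 2.96  2.1   1.46  0.24  4.51  0.63 -2.96] 16.311
   [0.604, 0.166, 0.25] 24 30 [ 2.96  2.1   1.46  0.24  4.51  0.6  -2.96] 16.396
   [0.55, -0.17, 0.25] -17.6 30 [ 2.96  2.1   1.46  0.24  4.51  0.66 -2.96] 15.658
   [0.61, -0.2, 0.1] -17.6 30 [ 2.96  2.1   1.46  0.24  4.51  0.69 -2.96] 16.179
B
   [0.45, 0.45, 0.35] -18 0 [-2.96 -0.34  1.46  0.24  4.51  0.58 -2.96] 12.34
   [0.53, 0.12, 0.35] 24 0 [ 2.96  1.36  1.46  0.24  4.51  0.76 -2.96] 18.152
   [0.53, 0.12, 0.3] 24 30 [ 2.96  2.1   1.46  0.24  4.51  0.6  -2.96] 15.655
   [0.604, 0.166, 0.09] 24 30 [ 2.96  2.1   1.46  0.24  4.51  0.62 -2.96] 16.341
C
   [0.35, 0.6, 0.35] -18 0 [-2.96  1.68 -0.15  0.39  0.15  1.44 -1.75] 11.479
   [0.53, 0.12, 0.35] 24 0 [-2.96  2.1  -0.19  0.27  0.15  1.   -0.98] 12.257
   [0.53, 0.12, 0.3] 24 30 [-2.96  2.1   0.06  0.24  0.23  1.37 -1.09] 11.047
   [0.604, 0.166, 0.09] 24 30 [-2.94  2.03  0.12  0.36  0.17  1.33 -1.07] 11.738
   [0.604, 0.166, 0.25] 24 30 [-2.89  2.06  0.16  0.31  0.15  1.38 -1.03] 11.39
   [0.55, -0.17, 0.25] -17.6 30 [-2.49  2.07  0.19  0.3  -0.02  1.37 -1.28] 9.385
   [0.61, -0.2, 0.1] -17.6 30 [-2.25  2.1   0.3   0.24 -0.02  1.29 -1.08] 8.647
```

```bash
sed -i 's/(T\[:3,3\]-pos)\*10,/(pos-T[:3,3])*10,/' plan.py; python3 sim.py
```

```text
v [-1.28 -0.34  0.84  2.37  0.69  0.37  1.04] 0.031
stuck [-2.06  0.13  1.26  2.44  0.34  0.17  1.23] 1.909 meas [-1.913, -0.336, 1.451, 2.435, 1.504, 0.288, 0.254]
[-0.     0.     0.     0.01  -0.01  -0.006]
left [-1.45 -0.15  1.21  1.67  0.14  1.45  0.97] meas [-1.4548 -0.1527  1.2122  1.6667  0.146   1.4508  0.9694]
A
   [0.53, 0.12, 0.35] 24 0 [-1.38  0.43  1.46  1.71 -0.44  1.4   2.14] 0.001
   [0.53, 0.12, 0.3] 24 30 [-1.52 -0.34  0.95  2.19  0.63  0.76  1.1 ] 0.345
   [0.604, 0.166, 0.09] 24 30 [-0.45  0.25  0.04  2.42 -0.21  0.17  1.79] 1.582
   [0.604, 0.166, 0.25] 24 30 [-0.49  0.09  0.15  2.08 -0.12  0.45  1.74] 0.0
   [0.55, -0.17, 0.25] -17.6 30 [-0.33 -0.03  0.47  2.2   0.22  0.46  1.23] 0.0
   [0.61, -0.2, 0.1] -17.6 30 [-0.03  0.35  0.25  2.2  -0.25  0.17  1.7 ] 0.242
B
   [0.45, 0.45, 0.35] -18 0 [-1.62  0.52  1.15  1.49 -0.47  1.44  0.8 ] 0.0
   [0.53, 0.12, 0.35] 24 0 [-1.24  0.23  1.1   1.71 -0.21  1.33  1.89] 0.0
   [0.53, 0.12, 0.3] 24 30 [-1.31 -0.31  0.85  2.19  0.39  0.65  1.32] 0.0
   [0.604, 0.166, 0.09] 24 30 [-0.36  0.26  0.    2.4   0.01  0.17  1.62] 1.38
C
   [0.35, 0.6, 0.35] -18 0 [-1.68  0.56  0.92  1.33 -0.44  1.46  0.47] 0.0
   [0.53, 0.12, 0.35] 24 0 [-1.16  0.2   0.99  1.7  -0.17  1.33  1.85] 0.0
   [0.53, 0.12, 0.3] 24 30 [-1.21 -0.27  0.78  2.19  0.31  0.63  1.39] 0.0
   [0.604, 0.166, 0.09] 24 30 [-0.4   0.34  0.05  2.22 -0.74  0.17  2.36] 0.306
   [0.604, 0.166, 0.25] 24 30 [-0.97  0.09  0.68  2.11 -0.24  0.46  1.87] 0.0
   [0.55, -0.17, 0.25] -17.6 30 [-0.87 -0.1   0.99  2.22  0.38  0.49  1.11] 0.0
   [0.61, -0.2, 0.1] -17.6 30 [-0.22  0.38  0.48  2.21 -1.    0.17  2.41] 0.134
```

```bash
cat > fast.py <<'E'
from plan import *
from math import sin,cos
import time
AX=[2,1,2,1,2,1,2];S=[-1,1,-1,1,-1,1,-1]
PT=np.array([[0,0,0],[P[1],0,P[2]],[P[7],P[8],0],[P[3],0,P[4]],[P[9],P[10],0],[P[5],0,P[6]],[P[11],P[12],0]])
R0=Ro.from_rotvec([0,0,P[0]]).as_matrix();RT=Ro.from_rotvec([0,0,P[14]]).as_matrix();TE=np.array([P[11],P[12],P[13]])
def fj(q):
    R=R0;t=np.zeros(3);ax=[];pt=[]
    for k in range(7):
        a=R[:,AX[k]]*S[k];o=R@PT[k]+t;ax.append(a);pt.append(o)
        c,s=cos(q[k]),sin(q[k])*S[k]
        M=np.array([[c,-s,0],[s,c,0],[0,0,1]]) if AX[k]==2 else np.array([[c,0,s],[0,1,0],[-s,0,c]])
        R=R@M;t=o-R@PT[k]
    p=R@TE+t;ax=np.array(ax);J=np.zeros((6,7));J[3:]=ax.T
    d=p-np.array(pt);J[:3]=np.array([ax[:,1]*d[:,2]-ax[:,2]*d[:,1],ax[:,2]*d[:,0]-ax[:,0]*d[:,2],ax[:,0]*d[:,1]-ax[:,1]*d[:,0]])
    return p,R@RT,J
def move(q,pos,R,nmax=30):
    "returns q,err,margin,steps"
    m=9;pos=np.array(pos)
    for i in range(nmax):
        p,Rc,J=fj(q);E=R@Rc.T
        ep=pos-p;ca=np.clip((np.trace(E)-1)/2,-1,1);an=np.arccos(ca)
        er=np.array([E[2,1]-E[1,2],E[0,2]-E[2,0],E[1,0]-E[0,1]])*(.5 if an<1e-4 else an/(2*np.sin(an)))
        ne=max(np.linalg.norm(ep)/.04,an/.12)
        if ne<.03:break
        f=max(1,ne);dq=J.T@np.linalg.solve(J@J.T+1e-5*np.eye(6),np.r_[ep,er]/f)
        k=np.max(np.abs(dq)/(np.array([2.39,2.39]+[3.14]*5)*.7/12));dq/=max(1,k)
        qn=q+dq;m=min(m,(np.minimum(qn-lo,hi-qn)).min());q=np.clip(qn,lo,hi)
    return q,ne,m,i
def ori(phi,th,az):
    R=tgt(phi,0);a=np.radians(az);return Ro.from_rotvec(np.radians(th)*np.array([sin(a),-cos(a),0])).as_matrix()@R
TASK=lambda th:[([.53,.12,.31],24,th),([.604,.166,.093],24,th),([.59,.16,.26],24,th),([.50,-.17,.26],-17.6,th),([.58,-.205,.11],-17.6,th),([.50,-.18,.11],-17.6,th),([.61,-.20,.045],-17.6,th)]
def task(q,th,v=0):
    mm=9;n=0
    for pos,phi,t in TASK(th):
        q,e,m,i=move(q,pos,tgt(phi,t));n+=i
        if v:print('  ',pos,q.round(2),round(e,2),round(m,3))
        mm=min(mm,m)
        if e>.05 or mm<.02:return -1,n,q
    return mm,n,q
if __name__=='__main__':
    q0=np.array(D[5][0]);rng=np.random.default_rng(0);best=[];t0=time.time();N=0
    assert np.allclose(fj(q0)[0],fk(q0,P,sg)[:3,3])
    while time.time()-t0<240:
        N+=1;q=q0;W=[];n=0;ok=True
        for k in range(rng.integers(1,4)):
            w=([rng.uniform(.4,.7),rng.uniform(-.3,.45),rng.uniform(.36,.48)],rng.uniform(-90,90),rng.uniform(0,60),rng.uniform(-180,180))
            q,e,m,i=move(q,w[0],ori(*w[1:]),24);n+=i;W.append(w)
            if m<0.03 and n>6 or e>.05:ok=False;break
        if not ok:continue
        for th in(35,):
            m,k,_=task(q,th)
            if m>0:best.append((m-.002*(n+k),m,th,n+k,W))
    best.sort(key=lambda b:-b[0]);print(N,len(best))
    for b in best[:5]:print(b)
    pickle.dump(best[:20],open('best.pkl','wb'))
E
timeout 400 python3 fast.py
```

```text
22462 0
```

```bash
cat > f2.py <<'E'
from fast import *
rng=np.random.default_rng(1)
for th in(25,28,32,36,40):
    res=[];t0=time.time()
    while time.time()-t0<30:
        q,e=ik([.53,.12,.31],tgt(24,th),rng.uniform(lo,hi),.002)
        if e>.01:continue
        m,n,qe=task(q,th)
        k=[m]
        res.append((m,q.round(2)))
    res.sort(key=lambda r:-r[0]);print(th,len(res),[r for r in res[:3]])
E
python3 f2.py
```

```text
25 71 [(np.float64(0.12654574444691494), array([ 0.95, -0.05, -1.17,  2.02, -0.19,  0.72,  1.88])), (np.float64(0.12343392085625962), array([ 0.93, -0.05, -1.15,  2.02, -0.19,  0.72,  1.87])), (np.float64(0.11831907781106074), array([ 0.9 , -0.05, -1.13,  2.02, -0.19,  0.72,  1.87]))]
28 58 [(np.float64(0.0398238129927522), array([ 0.88, -0.09, -1.07,  2.06, -0.29,  0.66,  1.97])), (np.float64(0.03493558221589452), array([ 0.86, -0.09, -1.05,  2.06, -0.29,  0.66,  1.96])), (np.float64(0.02822921905918971), array([ 0.83, -0.09, -1.03,  2.06, -0.28,  0.66,  1.96]))]
32 50 [(-1, array([-1.25, -0.32,  0.79,  2.2 ,  0.4 ,  0.64,  1.31])), (-1, array([-0.81, -0.2 ,  0.45,  2.19,  0.08,  0.57,  1.59])), (-1, array([-1.25, -0.32,  0.79,  2.2 ,  0.4 ,  0.64,  1.31]))]
36 59 [(-1, array([-0.29, -0.16, -0.  ,  2.23, -0.17,  0.46,  1.83])), (-1, array([-0.88, -0.25,  0.5 ,  2.25,  0.17,  0.48,  1.52])), (-1, array([-1.14, -0.32,  0.7 ,  2.26,  0.4 ,  0.53,  1.3 ]))]
40 58 [(-1, array([-1.04, -0.32,  0.62,  2.31,  0.41,  0.42,  1.3 ])), (-1, array([-0.96, -0.3 ,  0.56,  2.31,  0.31,  0.4 ,  1.38])), (-1, array([-1.04, -0.32,  0.62,  2.31,  0.41,  0.42,  1.3 ]))]
```

```bash
sed -i 's/(35,)/(26,)/; s/<240/<100/; s/.604,.166,.093/.602,.165,.086/' fast.py; python3 fast.py
```

```text
11470 0
```

```bash
cat > f3.py <<'E'
from fast import *
rng=np.random.default_rng(2);th=26
beam=[(9,np.array(D[5][0]),[],0)];t0=time.time()
for L in range(3):
    new=list(beam) if L else []
    tl=time.time()
    while time.time()-tl<45:
        c,q,W,n=beam[rng.integers(len(beam))]
        w=([rng.uniform(.3,.75),rng.uniform(-.3,.55),rng.uniform(.36,.6)],rng.uniform(-110,110),rng.uniform(0,80),rng.uniform(-180,180))
        if not .4<np.hypot(*w[0][:2])<.85:continue
        q,e,m,i=move(q,w[0],ori(*w[1:]),24)
        if e>.05 or m<.01:continue
        qv,e,m2,j=move(q,[.53,.12,.31],tgt(24,th))
        if e>.05 or m2<.01:continue
        new.append((qv[2]+.004*(n+i+j),q,W+[w],n+i))
    new.sort(key=lambda b:b[0]);beam=new[:8]
    print(L,len(new))
    for b in beam:
        qv=move(b[1],[.53,.12,.31],tgt(24,th))[0];r=task(b[1],th);print(round(b[0],2),qv.round(2),r[0],b[3]+r[1])
pickle.dump(beam,open('beam.pkl','wb'))
for b in beam[:3]:print(b[2])
E
python3 f3.py
```

```text
0 32
0.97 [-1.33 -0.27  0.87  2.12  0.31  0.76  1.39] -1 37
0.98 [-1.33 -0.27  0.87  2.12  0.31  0.76  1.38] -1 39
0.99 [-1.36 -0.29  0.89  2.13  0.34  0.77  1.36] -1 54
0.99 [-1.37 -0.3   0.9   2.12  0.35  0.77  1.35] -1 52
1.0 [-1.35 -0.28  0.89  2.12  0.33  0.76  1.37] -1 42
1.01 [-1.37 -0.29  0.9   2.13  0.35  0.77  1.36] -1 57
1.01 [-1.43 -0.33  0.93  2.13  0.4   0.79  1.3 ] -1 19
1.01 [-1.37 -0.29  0.9   2.12  0.35  0.77  1.35] -1 57
1 437
0.45 [-0.66 -0.12  0.33  2.1  -0.    0.7   1.66] -1 39
0.49 [-0.68 -0.12  0.34  2.1   0.    0.7   1.66] -1 43
0.57 [-0.8  -0.14  0.45  2.11  0.04  0.7   1.63] -1 36
0.58 [-0.72 -0.13  0.38  2.1   0.01  0.7   1.65] -1 57
0.61 [-0.76 -0.13  0.42  2.11  0.03  0.71  1.64] -1 54
0.62 [-0.81 -0.14  0.46  2.11  0.04  0.7   1.62] -1 48
0.63 [-0.84 -0.14  0.49  2.11  0.05  0.71  1.62] -1 42
0.67 [-0.91 -0.16  0.55  2.11  0.08  0.71  1.6 ] -1 91
2 1405
-0.92 [ 0.96 -0.07 -1.16  2.03 -0.23  0.7   1.92] 0.10128644592328837 96
-0.75 [ 0.72 -0.06 -0.95  2.04 -0.2   0.7   1.87] 0.04660437503313089 84
-0.69 [ 0.66 -0.06 -0.9   2.04 -0.19  0.7   1.86] 0.03186
[... 718 characters left out ...]
648, 0.5946265404704216], -66.72191810170071, 49.587457927768426, 57.6709292893415), ([0.5451489033575325, 0.4611166888414196, 0.47220143751974974], -97.73583593352521, 56.66073695230084, 0.9262379556261067), ([0.7300880833232544, 0.4019833576764725, 0.5250762835354283], -38.50921426776004, 51.54841526581415, 49.620732222395674)]
[([0.6162886373610729, 0.1044745252879648, 0.5946265404704216], -66.72191810170071, 49.587457927768426, 57.6709292893415), ([0.5451489033575325, 0.4611166888414196, 0.47220143751974974], -97.73583593352521, 56.66073695230084, 0.9262379556261067), ([0.7340663829086045, 0.31582041913964093, 0.4063627420634542], -49.60728333739731, 38.1468145522232, 57.54406274588828)]
```

```bash
cat > nxt.py <<'E'
from fast import *; from h import state
def nxt(pos,R,n=30):
    s=state();q=np.array(s['joint_positions']);Rc=Ro.from_quat(s['tcp_rot']).as_matrix()
    rv=Ro.from_matrix(R@Rc.T).as_rotvec();sh=(np.array(pos)-s['eef_pos'])*100
    qq,e,m,i=move(q,pos,R,n)
    print('turn',rv.round(3),np.degrees(np.linalg.norm(rv)).round(1),'shift',sh.round(2),'| q',q.round(2),'pred',qq.round(2),round(e,3),round(m,3),'steps',i);return qq
E
python3 -c "
from nxt import *
b=pickle.load(open('beam.pkl','rb'))[0][2]
w=b[0];nxt(w[0],ori(*w[1:]))"
```

```text
turn [ 0.89  -0.064 -0.729] 66.0 shift [10.31  9.64 15.53] | q [-1.45 -0.15  1.21  1.67  0.15  1.45  0.97] pred [-1.29 -0.23  1.23  1.61 -0.53  1.14  0.51] 0.016 0.013 steps 10
```

```bash
python3 -m inch '[0.089,-0.006,-0.073,1.03,0.96,1.55,8.5, 0.178,-0.013,-0.146,2.06,1.93,3.1,8.5, 0.267,-0.019,-0.219,3.1,2.9,4.65,8.5, 0.356,-0.026,-0.292,4.1,3.85,6.2,8.5, 0.445,-0.032,-0.365,5.15,4.8,7.75,8.5, 0.534,-0.038,-0.437,6.2,5.8,9.3,8.5, 0.623,-0.045,-0.51,7.2,6.75,10.9,8.5, 0.712,-0.051,-0.583,8.2,7.7,12.4,8.5, 0.8,-0.058,-0.656,9.3,8.7,14,8.5, 0.89,-0.064,-0.729,10.3,9.6,15.5,8.5, 0.89,-0.064,-0.729,10.3,9.6,15.5,8.5]'; python3 -c "
from nxt import *
b=pickle.load(open('beam.pkl','rb'))[0][2]
w=b[1];q=nxt(w[0],ori(*w[1:]))
w=b[2];q=move(q,w[0],ori(*w[1:]))[0];print(task(q,26))"
```

```text
clock: 7.23
eef_pos: [0.6169, 0.1, 0.5953]
tcp_rot: [0.502, 0.756, 0.421, -0.009]
wrist_force: [-0.9, 0.1, -0.7]
width: 0.999
gripper_force: 0.0
turn [-0.266 -0.287 -0.703] 46.1 shift [ -7.17  36.11 -12.31] | q [-1.32 -0.25  1.24  1.6  -0.5   1.13  0.47] pred [-0.64  0.17 -0.65  1.75  1.17  1.18 -1.85] 0.0 0.059 steps 16
(np.float64(0.0775928481254507), 53, array([ 0.51758752,  0.47894984, -0.3967685 ,  2.123947  ,  1.12464505,
        0.2505707 ,  0.40729624]))
```

```bash
python3 -m inch '[-0.017,-0.018,-0.044,-0.45,2.25,-0.77,8.5, -0.033,-0.036,-0.088,-0.9,4.5,-1.54,8.5, -0.05,-0.054,-0.132,-1.35,6.8,-2.3,8.5, -0.067,-0.072,-0.176,-1.8,9,-3.1,8.5, -0.083,-0.09,-0.22,-2.25,11.3,-3.85,8.5, -0.1,-0.108,-0.264,-2.7,13.5,-4.6,8.5, -0.117,-0.126,-0.308,-3.15,15.8,-5.4,8.5, -0.133,-0.144,-0.352,-3.6,18,-6.15,8.5, -0.15,-0.162,-0.396,-4,20.3,-6.9,8.5, -0.167,-0.18,-0.44,-4.5,22.5,-7.7,8.5, -0.183,-0.198,-0.484,-4.9,24.8,-8.5,8.5, -0.2,-0.216,-0.528,-5.4,27,-9.2,8.5]'; python3 -c "
from nxt import *
b=pickle.load(open('beam.pkl','rb'))[0][2]
w=b[1];q=nxt(w[0],ori(*w[1:]))
w=b[2];q=move(q,w[0],ori(*w[1:]))[0];print(task(q,26))"
```

```text
clock: 8.23
eef_pos: [0.5651, 0.3575, 0.5038]
tcp_rot: [0.628, 0.642, 0.378, 0.224]
wrist_force: [0.6, -0.1, -1.0]
width: 0.995
gripper_force: 0.0
turn [-0.061 -0.089 -0.195] 12.7 shift [-2.   10.36 -3.16] | q [-0.59 -0.1  -0.3   1.88  0.76  0.71 -1.31] pred [-0.76  0.16 -0.51  1.76  1.14  1.15 -1.84] 0.017 0.286 steps 4
(-1, 77, array([ 0.2912265 ,  0.45380406, -0.12188737,  2.14046009,  0.81815661,
        0.17      ,  0.66837295]))
```

Run:
```python
from nxt import *
rng=np.random.default_rng(3);s=state();q0=np.array(s['joint_positions'])
best=[(task(q0,26)[0],0,None)];t0=time.time()
while time.time()-t0<60:
    w=(np.array([rng.uniform(.4,.75),rng.uniform(0,.55),rng.uniform(.36,.55)]).round(2),rng.uniform(-110,60),rng.uniform(0,75),rng.uniform(-60,180))
    q,e,m,i=move(q0,w[0],ori(*w[1:]),24)
    if e>.05 or m<.05:continue
    r=task(q,26)
    if r[0]>0:best.append((r[0]-.001*(i+r[1]),i+r[1],w))
best.sort(key=lambda b:-b[0]);print(len(best),best[:3])
pickle.dump(best[0][2],open('w.pkl','wb'))
w=best[0][2];q=nxt(w[0],ori(*w[1:]));task(q,26,1)
```

```text
2 [(np.float64(0.0009495750129133937), 55, (array([0.64, 0.51, 0.38]), -39.172933818729646, 51.868438659437935, 40.46954025290505)), (-1, 0, None)]
turn [-0.301 -0.153  0.698] 44.5 shift [  7.49  15.25 -12.38] | q [-0.59 -0.1  -0.3   1.88  0.76  0.71 -1.31] pred [-0.45  0.23 -0.37  1.82  0.63  0.24 -0.43] 0.0 0.066 steps 8
   [0.53, 0.12, 0.31] [ 0.76 -0.06 -0.98  2.04 -0.2   0.7   1.88] 0.0 0.089
   [0.602, 0.165, 0.086] [ 0.13  0.41 -0.57  2.13  0.78  0.27  0.93] 0.0 0.1
   [0.59, 0.16, 0.26] [ 0.57  0.19 -1.01  1.98  0.27  0.61  1.41] 0.01 0.193
   [0.5, -0.17, 0.26] [ 0.99 -0.05 -0.78  2.15  0.03  0.57  1.45] 0.01 0.281
   [0.58, -0.205, 0.11] [ 0.69  0.35 -0.56  2.14  0.77  0.33  0.77] 0.02 0.158
   [0.5, -0.18, 0.11] [ 0.71  0.22 -0.57  2.32  0.76  0.25  0.74] 0.0 0.079
   [0.61, -0.2, 0.045] [ 0.48  0.47 -0.35  2.13  1.09  0.23  0.44] 0.0 0.056
```

```bash
python3 -m inch '[-0.038,-0.019,0.087,0.94,1.9,-1.55,8.5, -0.075,-0.038,0.174,1.87,3.8,-3.1,8.5, -0.113,-0.057,0.262,2.8,5.7,-4.65,8.5, -0.15,-0.076,0.349,3.75,7.6,-6.2,8.5, -0.188,-0.096,0.436,4.7,9.5,-7.75,8.5, -0.226,-0.115,0.523,5.6,11.4,-9.3,8.5, -0.263,-0.134,0.611,6.55,13.3,-10.8,8.5, -0.301,-0.153,0.698,7.5,15.2,-12.4,8.5, -0.301,-0.153,0.698,7.5,15.2,-12.4,8.5]'; python3 -c "
from nxt import *
q=nxt([.53,.12,.31],tgt(24,26))
s=state();print(task(np.array(s['joint_positions']),26))"
```

```text
clock: 8.98
eef_pos: [0.6412, 0.5095, 0.3732]
tcp_rot: [0.3, 0.851, 0.375, 0.215]
wrist_force: [-0.5, -1.3, -1.1]
width: 0.992
gripper_force: 0.0
turn [-0.91  -0.154  0.822] 70.8 shift [-11.12 -38.95  -6.32] | q [-0.45  0.24 -0.38  1.81  0.59  0.25 -0.38] pred [ 0.75 -0.06 -0.97  2.04 -0.2   0.7   1.88] 0.02 0.098 steps 13
(np.float64(0.05302135491801674), 46, array([ 0.47010789,  0.47128805, -0.33879878,  2.12726728,  1.08059449,
        0.22599288,  0.44101122]))
```

```bash
python3 -m inch '[-0.07,-0.012,0.063,-0.86,-3,-0.49,8.5, -0.14,-0.024,0.126,-1.7,-6,-0.97,8.5, -0.21,-0.036,0.19,-2.6,-9,-1.46,8.5, -0.28,-0.047,0.253,-3.4,-12,-1.9,8.5, -0.35,-0.059,0.316,-4.3,-15,-2.4,8.5, -0.42,-0.071,0.379,-5.1,-18,-2.9,8.5, -0.49,-0.083,0.443,-6,-21,-3.4,8.5, -0.56,-0.095,0.506,-6.8,-24,-3.9,8.5, -0.63,-0.107,0.569,-7.7,-27,-4.4,8.5, -0.7,-0.118,0.632,-8.6,-30,-4.9,8.5, -0.77,-0.13,0.696,-9.4,-33,-5.3,8.5, -0.84,-0.142,0.759,-10.3,-36,-5.8,8.5]'; python3 -c "
from nxt import *
q=nxt([.602,.165,.17],tgt(24,26))
s=state();print(task(np.array(s['joint_positions']),26))"
```

```text
clock: 9.98
eef_pos: [0.5356, 0.1466, 0.3215]
tcp_rot: [-0.164, 0.958, 0.077, 0.221]
wrist_force: [1.0, 0.7, 0.4]
width: 0.999
gripper_force: 0.0
turn [-0.075 -0.016  0.062] 5.7 shift [  6.64   1.84 -15.15] | q [ 0.69 -0.04 -0.96  2.   -0.21  0.71  1.77] pred [ 0.34  0.31 -0.8   2.06  0.5   0.44  1.2 ] 0.005 0.274 steps 5
(np.float64(0.04167120557111545), 34, array([ 0.44752167,  0.46812855, -0.31130374,  2.12886842,  1.05716463,
        0.21465335,  0.45969658]))
```

```bash
python3 -m inch '[-0.025,-0.005,0.02,1.3,0.4,-3,8.5, -0.05,-0.01,0.04,2.6,0.7,-6,8.5, -0.075,-0.016,0.062,3.9,1.1,-9,8.5, -0.075,-0.016,0.062,5.2,1.4,-12,8.5, -0.075,-0.016,0.062,6.4,1.7,-15,8.5, -0.075,-0.016,0.062,6.4,1.7,-17.5,8.5, -0.075,-0.016,0.062,6.4,1.7,-20,8.5, -0.075,-0.016,0.062,6.4,1.7,-22,8.5, -0.075,-0.016,0.062,6.4,1.7,-23.5,8.5, -0.075,-0.016,0.062,6.4,1.7,-23.5,8.5]'; python3 -c "
from nxt import *
from h import *
q=nxt([.5994,.1637,.086],tgt(24,26))
s=state();p=snapshot('wrist');save(p,'w3');print(s['wrist_force'])"
```

```text
clock: 10.82
eef_pos: [0.5983, 0.1661, 0.0833]
tcp_rot: [-0.202, 0.954, 0.048, 0.218]
wrist_force: [-0.9, 0.2, 0.3]
width: 0.997
gripper_force: 0.0
turn [-0.002 -0.004  0.002] 0.3 shift [ 0.11 -0.24  0.27] | q [ 0.11  0.41 -0.55  2.14  0.78  0.26  0.92] pred [ 0.12  0.41 -0.56  2.14  0.77  0.26  0.93] 0.001 0.094 steps 1
[-0.92703898  0.23870875  0.31340657]
```

View pics/w3.png

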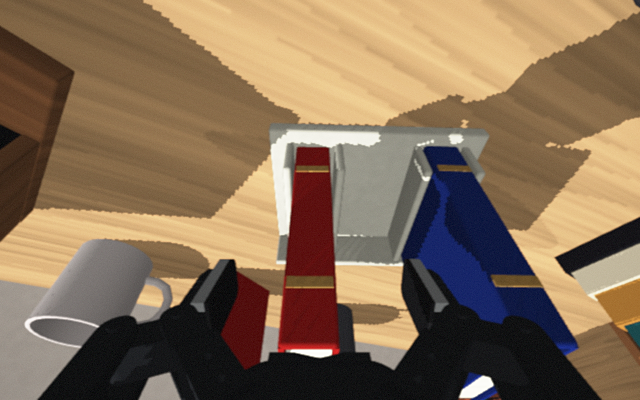

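The wrist picture shows the red book between the fingers, its spine centred on column 311 against 318 for the finger gap, so about 4 mm to the left. The gripper body clears the book top. I'll correct that offset and close.

```bash
python3 -m inch '[0,0,0,0.2,-0.4,0.3,8.5, 0,0,0,0.2,-0.4,0.3,6, 0,0,0,0.2,-0.4,0.3,4, 0,0,0,0.2,-0.4,0.3,1.5, 0,0,0,0.2,-0.4,0.3,1.5, 0,0,0,0.2,-0.4,0.3,1.5, 0,0,0,0.2,-0.4,0.3,1.5, 0,0,0,0.2,-0.4,0.3,1.5, 0,0,0,0.2,-0.4,0.3,1.5]'; python3 -m inch '[0,0,0,0,0,1,1.5, 0,0,0,0,0,2,1.5, 0,0,0,0,0,4,1.5, 0,0,0,0,0,7,1.5, 0,0,0,0,0,10.5,1.5, 0,0,0,0,0,14,1.5, 0,0,0,0,0,17,1.5, 0,0,0,0,0,19,1.5, 0,0,0,0,0,19,1.5]';python3 -c "
from nxt import *
q=nxt([.46,-.14,.29],tgt(-17.6,26))
s=state();print(task(np.array(s['joint_positions']),26)[0])
for pos in([.46,-.14,.29],[.46,-.14,.12],[.58,-.205,.12]):
    q,e,m,i=move(np.array(s['joint_positions']) if pos[2]>.28 else q,pos,tgt(-17.6,26));print(pos,q.round(2),e,m,i)"
```

```text
clock: 11.62
eef_pos: [0.6031, 0.1626, 0.0907]
tcp_rot: [-0.2, 0.953, 0.049, 0.222]
wrist_force: [-2.7, -1.3, 5.7]
width: 0.292
gripper_force: 59.7
clock: 12.37
eef_pos: [0.605, 0.1634, 0.2848]
tcp_rot: [-0.2, 0.952, 0.049, 0.225]
wrist_force: [1.4, -0.5, -2.2]
width: 0.294
gripper_force: 59.2
turn [-0.004  0.011 -0.722] 41.3 shift [-14.5  -30.34   0.52] | q [ 0.57  0.2  -1.01  1.92  0.26  0.66  1.42] pred [ 0.97 -0.21 -0.73  2.19 -0.16  0.66  1.59] 0.013 0.134 steps 9
0.08718250609633119
[0.46, -0.14, 0.29] [ 0.97 -0.21 -0.73  2.19 -0.16  0.66  1.59] 0.013334260590350748 0.1340150119044176 9
[0.46, -0.14, 0.12] [ 0.86  0.13 -0.79  2.4   0.78  0.27  0.64] 0.006951785172244625 0.03795711000891222 7
[0.58, -0.205, 0.12] [ 0.84  0.37 -0.73  2.13  0.84  0.39  0.73] 0.005890405698222794 0.11375230107453627 4
```

```bash
python3 -m inch '[0,0,-0.09,-1.5,-2.7,0,1.5, 0,0,-0.18,-3,-5.5,0,1.5, 0,0.002,-0.27,-4.5,-8,0,1.5, 0,0.004,-0.36,-6,-11,0,1.5, 0,0.006,-0.45,-7.5,-14,0,1.5, 0,0.008,-0.54,-9,-17,0,1.5, 0,0.01,-0.63,-10.5,-19.5,-0.5,1.5, -0.004,0.011,-0.722,-12,-21.9,-1,1.5, -0.004,0.011,-0.722,-12.2,-21.9,-1,1.5, -0.004,0.011,-0.722,-12.2,-21.9,-1,1.5]'
python3 - <<'E'
from nxt import *
from h import *
s=state();p=snapshot('wrist');save(p,'w4');pickle.dump((s,p),open('w4.pkl','wb'))
t=snapshot('top')
for b in boxes_of('case',t)[:1]+boxes_of('glasses_case',t)[:1]: print(b['location'])
m=regions_of('glasses_case',t)[0]['region'];v,u=np.nonzero(m)
X=np.array([onz(t,a,b,.032) for a,b in zip(u,v)]);print(X.min(0),X.max(0))
print(s['eef_pos'],s['tcp_rot'])
E
```

```text
clock: 13.2
eef_pos: [0.4787, -0.0574, 0.2681]
tcp_rot: [0.15, 0.964, -0.034, 0.218]
wrist_force: [0.6, 0.9, -1.1]
width: 0.293
gripper_force: 60.0
[0.6204, -0.177, 0.1713]
[0.4191, 0.0298, 0.0286]
[0.40024319 0.00162466 0.032     ] [0.44779369 0.04352913 0.032     ]
[ 0.47872368 -0.05743171  0.26813346] [ 0.15004417  0.96385653 -0.03368692  0.21756038]
```

View pics/w4.png

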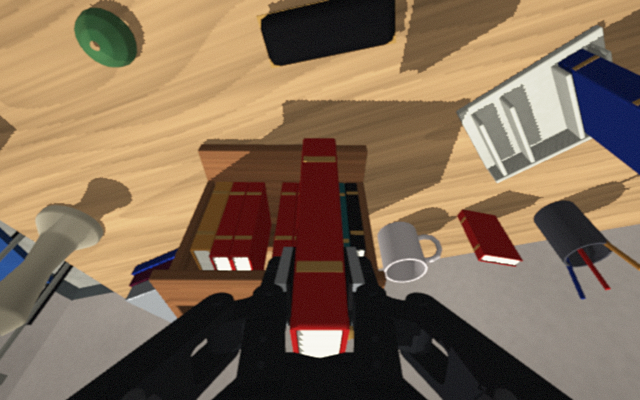

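The book is held and the gap in the row shows near column 275, rows 185–265, between the red volumes. The stand is now free of red and the blue book is still in it. I'll take a close crop for the fit.

Run:
```python
from h import *
import pickle
s,p=pickle.load(open('w4.pkl','rb'))
c=p['color'][140:280,190:385,::-1];cv2.imwrite('pics/w4c.png',cv2.resize(c,None,fx=4.1,fy=4.1,interpolation=cv2.INTER_CUBIC))
```

```text
(no output)
```

View pics/w4c.png

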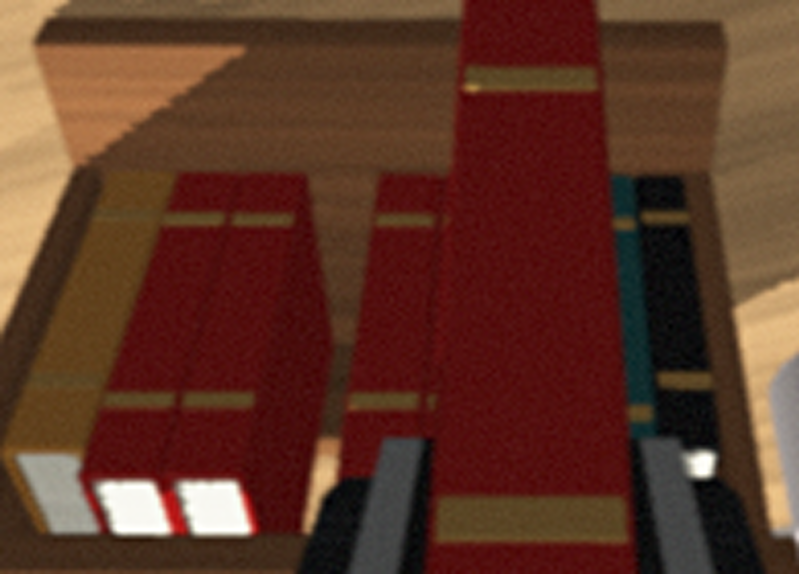

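Run:
```python
from h import *
import pickle
from scipy.optimize import least_squares
s,p=pickle.load(open('w4.pkl','rb'))
U=np.array([[35,43],[725,43],[306,175],[378,177],[247,478],[100,170],[710,172]])/4.1+[190,140]-.38
def w(x,k):
    g=x[3];P=np.array([[-.09,-.13,.02],[-.09,.13,.02],[-.03,g-.0145,.02],[-.03,g+.0145,.02],[-.03,g-.0145,.17],[-.03,-.118,.02],[-.03,.118,.02]])[k]
    c,si=np.cos(x[2]),np.sin(x[2]);return np.c_[x[0]+c*P[:,0]-si*P[:,1],x[1]+si*P[:,0]+c*P[:,1],P[:,2]]
for k in(list(range(7)),[0,1,2,3,4]):
    r=least_squares(lambda x:(wproj(p,s,w(x,k))-U[k]).ravel(),[.64,-.17,-.3,-.02]);x=r.x
    c,si=np.cos(x[2]),np.sin(x[2]);print(x.round(4),np.degrees(x[2]),r.fun.round(1));print('home',x[0]-c*.03-si*x[3],x[1]-si*.03+c*x[3])
# tool heading & book
R=Ro.from_quat(s['tcp_rot']).as_matrix();print('heading',np.degrees(np.arctan2(-R[0,1],R[1,1])),'roll',R[2,1],'tilt',np.degrees(np.arccos(-R[2,2])))
# book in tool: foot of spine px in crop frame -> top of spine etc
```

```text
[ 0.6425 -0.1647 -0.3039 -0.0221] -17.40970373480263 [ 0.   1.1  2.7  0.4  0.6 -0.8  0.4 -1.4 -0.8 -0.5  2.   0.6 -5.  -0.4]
home 0.6072797344651798 -0.17687588427873352
[ 0.6425 -0.167  -0.3051 -0.02  ] -17.47983461478455 [-1.2  1.4  1.2  0.9  0.6 -0.6  0.4 -1.1 -0.8 -0.2]
home 0.6078195809450243 -0.17712891110970716
heading -17.691998253232114 roll 0.00034861569932805037 tilt 25.43603506040373
```

Run:
```python
from nxt import *
from h import wproj
s,p=pickle.load(open('w4.pkl','rb'))
R=Ro.from_quat(s['tcp_rot']).as_matrix();G=tgt(24,26.28)
L=np.array([[-.0253,-.013,-.0787],[-.0253,.013,-.0787],[-.0253,-.013,.0713],[-.0253,.013,.0713],[-.0253,0,-.0787]])
W=[]
for l in L:
    w=Ro.from_rotvec([0,0,np.radians(24)]).as_matrix()@l; W.append(s['eef_pos']+R@(G.T@w))
print(wproj(p,s,W).round(1),'seen foot (303,139)-(336,139)',np.round(W[4],4))
T=tgt(-17.45,26.3)
q=nxt([.4835,-.138,.2],T)
for pos in([.4835,-.138,.2],[.4835,-.138,.1],[.5763,-.1672,.1]):
    q,e,m,i=move(q,pos,T);print(pos,q.round(2),round(e,3),round(m,3),i)
```

```text
[[301.3 138. ]
 [333.9 138. ]
 [285.5 328.9]
 [346.4 328.9]
 [317.6 138. ]] seen foot (303,139)-(336,139) [ 0.4535 -0.0494  0.1898]
turn [-0.006 -0.011  0.001] 0.7 shift [ 0.21 -8.24 -7.01] | q [ 0.84 -0.16 -0.86  2.19  0.04  0.63  1.19] pred [ 0.92 -0.   -0.81  2.28  0.21  0.42  1.2 ] 0.0 0.158 steps 4
[0.4835, -0.138, 0.2] [ 0.92 -0.   -0.81  2.28  0.21  0.42  1.2 ] 0.0 9 0
[0.4835, -0.138, 0.1] [ 0.64  0.2  -0.6   2.39  1.01  0.25  0.4 ] 0.005 0.053 5
[0.5763, -0.1672, 0.1] [ 0.65  0.35 -0.6   2.18  0.96  0.34  0.52] 0.006 0.115 3
```

```bash
python3 -m inch '[-0.003,-0.005,0,0.1,-2.7,-2,1.5, -0.006,-0.011,0.001,0.2,-5.4,-4,1.5, -0.006,-0.011,0.001,0.4,-8.2,-6,1.5, -0.006,-0.011,0.001,0.4,-8.2,-8.5,1.5, -0.006,-0.011,0.001,0.4,-8.2,-11,1.5, -0.006,-0.011,0.001,0.4,-8.2,-13.5,1.5, -0.006,-0.011,0.001,0.4,-8.2,-15.5,1.5, -0.006,-0.011,0.001,0.4,-8.2,-16.5,1.5, -0.006,-0.011,0.001,0.4,-8.2,-16.5,1.5, -0.006,-0.011,0.001,0.4,-8.2,-16.5,1.5]'
python3 - <<'E'
from nxt import *
from h import wproj,snapshot,save,proj
s=state();p=snapshot('wrist');save(p,'w5');pickle.dump((s,p),open('w5.pkl','wb'))
R=Ro.from_quat(s['tcp_rot']).as_matrix();print(s['eef_pos'],s['wrist_force'],np.degrees(np.arctan2(-R[0,1],R[1,1])),R[2,1],np.degrees(np.arccos(-R[2,2])))
nxt([.483,-.1394,.103],tgt(-17.45,26.3));nxt([.5758,-.1686,.103],tgt(-17.45,26.3))
# predicted gap edges & spine edges in the picture
H=np.array([.6075,-.177]);u=np.array([.954,-.3]);n=np.array([.3,.954])
print(wproj(p,s,[[*(H+n*d),z] for z in(.06,.16) for d in(-.0145,.0145)]).round(1))
g=p['color'].astype(int)
for r in (120,140,160,180,200):print(r,''.join('R' if a[0]>70 and a[1]<45 else('w' if a.min()>110 else '.') for a in g[r,240:400]))
E
```

```text
clock: 14.28
eef_pos: [0.4854, -0.1374, 0.1047]
tcp_rot: [0.148, 0.963, -0.034, 0.224]
wrist_force: [-0.5, -0.4, -3.2]
width: 0.293
gripper_force: 60.1
[ 0.4853612  -0.13735797  0.10467613] [-0.45099516 -0.44663665 -3.16476853] -17.421059170398358 0.00014656021406807274 26.241972357704302
turn [0.    0.001 0.   ] 0.0 shift [-0.29 -0.17 -0.26] | q [ 0.65  0.19 -0.61  2.38  0.97  0.26  0.44] pred [ 0.65  0.19 -0.61  2.38  0.97  0.25  0.44] 0.0 0.055 steps 1
turn [0.    0.001 0.   ] 0.0 shift [ 8.99 -3.09 -0.26] | q [ 0.65  0.19 -0.61  2.38  0.97  0.26  0.44] pred [ 0.66  0.35 -0.61  2.18  0.94  0.34  0.55] 0.004 0.12 steps 3
[[303.5 278. ]
 [330.2 278. ]
 [298.8 383.5]
 [333.3 383.5]]
120 wwwwwwwwwwwwwwwww...ww.w......wwwwwwwwwwwwwwwwwwwwwwwwwwwwwwwwwwwwwwwwwwwwwwwwwwwww.............................................................................
140 wwwwwwwwwwwwwwwwwwwwwwwwwwwwwwwwwwwwwwwwwwwwwwwwwwwwwwwwwwwwww..RRRRRRRRRRRRRRRRRRRRRRRRRRRRRRR.................................................................
160 wwwwwwwwwwwwwwwwwwwwwwwwwwwwwwwwwwwwwwwwwwwwwwwwwwwwwwwwwwwww...................................R...............................................................
180 wwwwwwwwwwwwwwwwwwwwwwwwwwwwwwwwwwwwwwwwwwwwwwwwwwwwwwwwwww..RRRRRRRRRRRRRRRRRRRRRRRRRRRRRRRRRRRRR..............................................................
200 ...........................................................RRRRRRRRRRRRRRRRRRRRRRRRRRRRRRRRRRRRRRRRR............................................................
```

```bash
python3 -m inch '[0,0,0,-0.08,-0.24,-0.2,1.5, 0,0,0,1.2,-0.64,-0.2,1.5, 0,0,0,2.5,-1.04,-0.2,1.5, 0,0,0,3.4,-1.32,-0.2,1.5, 0,0,0,3.74,-1.44,-0.2,1.5, 0,0,0,3.74,-1.44,-0.2,1.5]'; python3 -m inch '[0,0,0,0.3,-0.1,0,1.5, 0,0,0,0.6,-0.2,0,1.5, 0,0,0,0.9,-0.28,0,1.5, 0,0,0,1.2,-0.38,0,1.5]';  python3 -c "
from nxt import *
s=state();d=s['eef_pos'][:2]-np.array([.6075,-.177]);print('x_case',d@[.954,-.3]-.03,'n',d@[.3,.954],'F u,n',s['wrist_force'][:2]@np.array([[.954,.3],[-.3,.954]]),s['moment'])"
```

```text
clock: 14.83
eef_pos: [0.5234, -0.1534, 0.1039]
tcp_rot: [0.149, 0.962, -0.035, 0.226]
wrist_force: [0.9, -0.2, -2.7]
width: 0.293
gripper_force: 60.1
clock: 15.17
eef_pos: [0.5313, -0.156, 0.1015]
tcp_rot: [0.149, 0.963, -0.035, 0.223]
wrist_force: [-22.2, 8.7, 8.6]
width: 0.294
gripper_force: 62.7
x_case -0.10897938630320463 n -0.0028445543446195196 F u,n [-23.82962236   1.62295016] [1.52266344 3.71077921 0.0224522 ]
```

```bash
python3 -m inch '[0,0,0,-0.8,0.25,0.2,1.5, 0,0,0,-0.8,0.25,0.2,1.5, 0,0,0,-0.8,0.25,0.2,1.5]'
python3 - <<'E'
from nxt import *
from h import snapshot,wproj
s=state();p=snapshot('wrist');t=snapshot('side');o=snapshot('top')
pickle.dump((s,p,t,o),open('w6.pkl','wb'))
d=s['eef_pos'][:2]-np.array([.6075,-.177]);print('x_case',d@[.954,-.3]-.03,'n',d@[.3,.954],s['wrist_force'])
a=cv2.resize(p['color'][130:390,220:420],None,fx=2.3,fy=2.3,interpolation=cv2.INTER_CUBIC) if 0 else None
import cv2
a=cv2.resize(p['color'][150:320,230:400],(595,595),interpolation=cv2.INTER_CUBIC)
b=cv2.resize(o['color'][120:220,355:423],(204,300),interpolation=cv2.INTER_CUBIC)
c=cv2.resize(t['color'][110:208,280:348],(204,294),interpolation=cv2.INTER_CUBIC)
im=np.zeros((595,799,3),np.uint8);im[:,:595]=a;im[:300,595:]=b;im[300:594,595:]=c
cv2.imwrite('pics/w6.png',im[:,:,::-1])
E
```

```text
clock: 15.42
eef_pos: [0.5263, -0.1541, 0.1054]
tcp_rot: [0.148, 0.962, -0.035, 0.225]
wrist_force: [0.1, 0.1, -1.9]
width: 0.293
gripper_force: 60.1
x_case -0.11430712603913748 n -0.0025438315325895487 [ 0.11743274  0.05559413 -1.92072703]
```

View pics/w6.png

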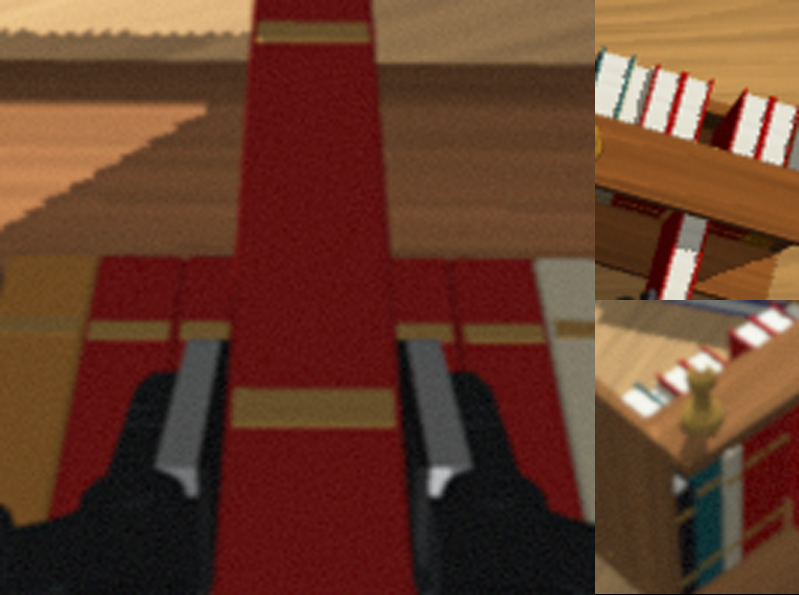

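The composite shows the book just in front of the gap. The row's symmetric edges put the gap centre at column 320.6 (row 224) in the full image. The held spine is centred on column 318.8 at row 219. The book is slightly too far to -y, so I compute the offset.

Run:
```python
from nxt import *
from h import wproj
s,p,t,o=pickle.load(open('w6.pkl','rb'))
R=Ro.from_quat(s['tcp_rot']).as_matrix();H=np.array([.6075,-.177]);u=np.array([.954,-.3]);n=np.array([.3,.954]);E=s['eef_pos']
a=wproj(p,s,[[*(H+n*d),.02] for d in(0,.001)]);print('gap',a,'d mm',(320.6-a[0,0])/(a[1,0]-a[0,0]))
for dz in(-.0787,-.02,.02):
    b=wproj(p,s,[[*(E[:2]-u*.0253+n*d),E[2]+dz] for d in(0,.001)]);print(dz,b[0],'e mm',(318.8-b[0,0])/(b[1,0]-b[0,0]))
print('n now mm',1e3*(E[:2]-H)@n,'heading',np.degrees(np.arctan2(-R[0,1],R[1,1])),np.array(p['camera_matrix'])[0])
# edges of the held book per row, sub-pixel-ish, and yaw of neighbours' spine line
L=wproj(p,s,[[*(H+n*d),.02] for d in(-.066,.066)]);print('spine foot line px',L)
```

```text
gap [[320.53273904 222.7619984 ]
 [321.45898717 222.76227947]] d mm 0.07261657168232145
-0.0787 [317.62258113 137.92840753] e mm 0.9367617149304098
-0.02 [317.1392901  186.99873145] e mm 1.0819634892228749
0.02 [316.66574694 235.07931828] e mm 1.1809093569267688
n now mm -2.54383153258955 heading -17.533532296827097 [288.73930972   0.         319.07994663]
spine foot line px [[259.43157717 222.74345717]
 [381.69542981 222.7805583 ]]
```

```bash
python3 -m inch '[0,0,0,0.05,0.15,0,1.5, 0,0,0,0.05,0.15,0,1.5, 0,0,0,0.25,0.09,0,1.5, 0,0,0,0.45,0.03,0,1.5, 0,0,0,0.65,-0.04,0,1.5, 0,0,0,0.85,-0.1,0,1.5, 0,0,0,1.05,-0.16,0,1.5]';  cat > st.py <<'E'
from h import *
s=state();d=s['eef_pos'][:2]-np.array([.6075,-.177]);f=s['wrist_force'];R=Ro.from_quat(s['tcp_rot']).as_matrix()
print('x_case',(d@[.954,-.3]-.03).round(4),'n',(d@[.3,.954]).round(4),'z',s['eef_pos'][2].round(4),'Fu',(f[:2]@[.954,-.3]).round(1),'Fn',(f[:2]@[.3,.954]).round(1),'Fz',f[2].round(1),'tilt',np.degrees(np.arccos(-R[2,2])).round(2),'head',np.degrees(np.arctan2(-R[0,1],R[1,1])).round(2))
E
python3 st.py
```

```text
clock: 16.15
eef_pos: [0.5371, -0.1558, 0.1051]
tcp_rot: [0.149, 0.962, -0.035, 0.225]
wrist_force: [0.2, 0.3, -2.2]
width: 0.292
gripper_force: 60.1
x_case -0.1035 n -0.0009 z 0.1051 Fu 0.1 Fn 0.3 Fz -2.2 tilt 26.32 head -17.55
```

It is in the gap without contact. Continue.

```bash
python3 -m inch '[0,0,0,0.3,-0.1,0,1.5, 0,0,0,0.6,-0.2,0,1.5, 0,0,0,0.9,-0.28,0,1.5, 0,0,0,1.2,-0.38,0,1.5]'; python3 st.py; python3 -m inch '[0,0,0,0.4,-0.13,0,1.5, 0,0,0,0.8,-0.25,0,1.5, 0,0,0,1.2,-0.38,0,1.5, 0,0,0,1.6,-0.5,0,1.5, 0,0,0,2,-0.63,0,1.5, 0,0,0,2.4,-0.76,0,1.5, 0,0,0,2.4,-0.76,0,1.5]'; python3 st.py
```

```text
clock: 16.48
eef_pos: [0.5492, -0.1596, 0.1052]
tcp_rot: [0.148, 0.962, -0.035, 0.225]
wrist_force: [0.4, 0.0, -1.8]
width: 0.298
gripper_force: 60.1
x_case -0.0908 n -0.0009 z 0.1052 Fu 0.4 Fn 0.1 Fz -1.8 tilt 26.33 head -17.55
clock: 17.07
eef_pos: [0.5739, -0.1674, 0.1054]
tcp_rot: [0.149, 0.962, -0.035, 0.225]
wrist_force: [0.6, -0.0, -1.9]
width: 0.296
gripper_force: 60.1
x_case -0.065 n -0.0009 z 0.1054 Fu 0.6 Fn 0.2 Fz -1.9 tilt 26.37 head -17.56
```

```bash
python3 -m inch '[0,0,0,0.3,-0.1,0,1.5, 0,0,0,0.6,-0.19,-0.1,1.5, 0,0,0,0.6,-0.19,-0.25,1.5, 0,0,0,0.6,-0.19,-0.4,1.5, 0,0,0,0.6,-0.19,-0.5,1.5]'; python3 st.py; python3 -m inch '[0,0,0,0,0,-0.05,1.5, 0,0,0,0,0,-0.1,1.5, 0,0,0,0,0,-0.15,1.5]'; python3 st.py
```

```text
clock: 17.48
eef_pos: [0.5786, -0.169, 0.0998]
tcp_rot: [0.148, 0.962, -0.035, 0.225]
wrist_force: [-1.0, -0.1, -3.0]
width: 0.289
gripper_force: 60.1
x_case -0.06 n -0.0011 z 0.0998 Fu -0.9 Fn -0.4 Fz -3.0 tilt 26.3 head -17.55
clock: 17.73
eef_pos: [0.5788, -0.169, 0.0987]
tcp_rot: [0.148, 0.962, -0.035, 0.225]
wrist_force: [-2.4, 0.8, 2.8]
width: 0.296
gripper_force: 60.9
x_case -0.0598 n -0.001 z 0.0987 Fu -2.5 Fn 0.1 Fz 2.8 tilt 26.33 head -17.54
```

```bash
python3 -m inch '[0,0,0,0,0,0,3.5, 0,0,0,0,0,0,4.5, 0,0,0,0,0,0,4.5, 0,0,0,0,0,0,4.5, 0,0,0,-1,0.31,0,4.5, 0,0,0,-2.9,0.9,0,4.5, 0,0,0,-4.8,1.5,0,4.5, 0,0,0,-6,1.9,0,4, 0,0,0,-6,1.9,-1,0.5, 0,0,0,-6,1.9,-3,0, 0,0,0,-6,1.9,-5,0, 0,0,0,-6,1.9,-5,0]'; python3 st.py
python3 - <<'E'
from nxt import *
from h import snapshot,wproj
H=np.array([.6075,-.177]);u=np.array([.954,-.3]);n=np.array([.3,.954])
nxt([*(H-u*.012-n*.001),.05],tgt(-17.45,26))
s=state();p=snapshot('wrist');g=p['color'].astype(int)
X=[[*(H-u*.0553+n*d),z] for z in(.02,.17) for d in(-.013,.013)];print(wproj(p,s,X).round(1))
for r in range(100,330,15):
    c=np.nonzero((g[r,:,0]>70)&(g[r,:,1]<50)&(g[r,:,2]<50))[0];print(r,c.min() if len(c) else '',c.max() if len(c) else '',len(c),end='; ')
E
```

```text
clock: 18.73
eef_pos: [0.5175, -0.1495, 0.0474]
tcp_rot: [0.148, 0.963, -0.035, 0.224]
wrist_force: [-0.7, 0.2, -0.4]
width: 0.002
gripper_force: 0.0
x_case -0.1242 n -0.0008 z 0.0474 Fu -0.7 Fn -0.0 Fz -0.4 tilt 26.24 head -17.5
turn [0.002 0.004 0.001] 0.2 shift [ 7.83 -2.49  0.26] | q [ 0.49  0.36 -0.44  2.35  1.57  0.23 -0.14] pred [ 0.48  0.44 -0.41  2.17  1.17  0.26  0.32] 0.018 0.051 steps 3
[[302.9 239.3]
 [334.3 239.3]
 [289.2 499. ]
 [346.1 499.1]]
100   0; 115   0; 130   0; 145   0; 160   0; 175   0; 190   0; 205   0; 220 490 490 1; 235 290 488 109; 250 287 335 9; 265 347 347 1; 280 218 387 76; 295 266 372 23; 310 597 639 40; 325 608 639 29;
```

```bash
python3 -m inch '[0,0,0,1.2,-0.38,0,0, 0,0,0,2.4,-0.75,0,0, 0,0,0,2.7,-0.85,0,0, 0,0,0,3,-0.94,0,0, 0,0,0,3.3,-1.04,0,0, 0,0,0,3.6,-1.13,0,0, 0,0,0,3.9,-1.23,0,0]'; python3 st.py; python3 -m inch '[0,0,0,0.3,-0.1,0,0, 0,0,0,0.6,-0.19,0,0, 0,0,0,0.9,-0.28,0,0, 0,0,0,1.2,-0.38,0,0, 0,0,0,1.5,-0.47,0,0]'; python3 st.py
```

```text
clock: 19.37
eef_pos: [0.5576, -0.1624, 0.0487]
tcp_rot: [0.148, 0.962, -0.035, 0.225]
wrist_force: [0.5, 0.7, -0.1]
width: -0.002
gripper_force: 0.0
x_case -0.082 n -0.001 z 0.0487 Fu 0.3 Fn 0.8 Fz -0.1 tilt 26.31 head -17.55
clock: 19.78
eef_pos: [0.573, -0.1671, 0.0485]
tcp_rot: [0.148, 0.962, -0.035, 0.225]
wrist_force: [-2.1, 0.5, 0.6]
width: -0.001
gripper_force: 0.8
x_case -0.0659 n -0.0009 z 0.0485 Fu -2.1 Fn -0.2 Fz 0.6 tilt 26.31 head -17.55
```

```bash
python3 -m inch '[0,0,0,0.3,-0.1,0,0, 0,0,0,0.6,-0.19,0,0, 0,0,0,0.9,-0.28,0,0, 0,0,0,1.2,-0.38,0,0]'; python3 st.py; python3 -m inch '[0,0,0,0.25,-0.08,0,0, 0,0,0,0.5,-0.16,0,0, 0,0,0,0.7,-0.22,0,0]'; python3 st.py
```

```text
clock: 20.12
eef_pos: [0.5851, -0.1709, 0.0486]
tcp_rot: [0.149, 0.962, -0.035, 0.225]
wrist_force: [-0.8, 0.9, -0.1]
width: -0.002
gripper_force: 0.7
x_case -0.0532 n -0.0009 z 0.0486 Fu -1.1 Fn 0.6 Fz -0.1 tilt 26.31 head -17.55
clock: 20.37
eef_pos: [0.5921, -0.1731, 0.0486]
tcp_rot: [0.149, 0.962, -0.035, 0.225]
wrist_force: [-0.8, 0.1, 0.1]
width: -0.003
gripper_force: 0.6
x_case -0.0458 n -0.0009 z 0.0486 Fu -0.8 Fn -0.1 Fz 0.1 tilt 26.32 head -17.55
```

```bash
for i in 1 2; do python3 -m inch '[0,0,0,0.1,-0.03,0,0, 0,0,0,0.19,-0.06,0,0, 0,0,0,0.29,-0.09,0,0]' >/dev/null; python3 st.py; done
```

```text
x_case -0.0431 n -0.0009 z 0.0486 Fu -0.6 Fn 0.6 Fz 0.5 tilt 26.32 head -17.55
x_case -0.04 n -0.0009 z 0.0486 Fu -2.5 Fn -0.4 Fz 0.6 tilt 26.32 head -17.55
```

```bash
python3 -m inch '[0,0,0,0.1,-0.03,0,0, 0,0,0,0.19,-0.06,0,0]' >/dev/null; python3 st.py; python3 -m inch '[0,0,0,0.1,-0.03,0,0]' >/dev/null; python3 st.py;  python3 -m inch '[0,0,0,0.1,-0.03,0,0]' >/dev/null; python3 st.py
```

```text
x_case -0.038 n -0.0009 z 0.0486 Fu -1.5 Fn -0.1 Fz -0.3 tilt 26.32 head -17.55
x_case -0.0369 n -0.0009 z 0.0486 Fu -1.2 Fn -0.7 Fz 1.0 tilt 26.32 head -17.55
x_case -0.0359 n -0.0009 z 0.0487 Fu -0.5 Fn 0.1 Fz -0.1 tilt 26.32 head -17.55
```

```bash
cat > foot.py <<'E'
from h import *
import pickle
s=state();p=snapshot('wrist');g=cv2.GaussianBlur(p['color'],(3,3),0).astype(float);pickle.dump((s,p),open('foot.pkl','wb'))
H=np.array([.6075,-.177]);u=np.array([.954,-.3]);n=np.array([.3,.954])
X=[[*(H+n*d+u*e),.02] for e in(-.003,0) for d in(-.03,0,.03)];print(wproj(p,s,X).round(1).tolist())
ratio=g[...,1]/(g[...,0]+1)
for c in range(260,384,6):
    col=ratio[150:300,c];r=np.nonzero(col<.4)[0];print(c,150+r[0] if len(r) else None,end='; ')
E
python3 foot.py
```

```text
[[278.2, 207.7], [318.7, 207.7], [359.1, 207.7], [278.6, 210.5], [318.7, 210.5], [358.8, 210.5]]
260 211; 266 211; 272 211; 278 211; 284 211; 290 211; 296 212; 302 202; 308 201; 314 201; 320 201; 326 201; 332 201; 338 212; 344 212; 350 212; 356 212; 362 212; 368 212; 374 213; 380 212;
```

```bash
python3 -m inch '[0,0,0,-0.29,0.09,0,0, 0,0,0,-0.29,0.09,-0.6,0, 0,0,0,-0.29,0.09,-1.2,0, 0,0,0,-0.1,0.03,-1.2,0, 0,0,0,0,0,-1.2,0, 0,0,0,0.1,-0.03,-1.2,0, 0,0,0,0.19,-0.06,-1.2,0]' >/dev/null; python3 st.py; python3 foot.py; echo; python3 -m inch '[0,0,0,0.1,-0.03,0,0, 0,0,0,0.19,-0.06,0,0, 0,0,0,0.29,-0.09,0,0]' >/dev/null; python3 st.py; python3 foot.py
```

```text
x_case -0.0339 n -0.0009 z 0.0368 Fu -1.2 Fn -0.8 Fz -0.6 tilt 26.33 head -17.56
[[276.2, 217.7], [318.5, 217.7], [360.9, 217.7], [276.6, 220.5], [318.6, 220.5], [360.5, 220.5]]
260 222; 266 221; 272 221; 278 221; 284 221; 290 221; 296 222; 302 213; 308 213; 314 213; 320 213; 326 213; 332 213; 338 221; 344 222; 350 222; 356 222; 362 222; 368 222; 374 223; 380 222; 
x_case -0.0309 n -0.0009 z 0.0368 Fu -1.8 Fn -0.2 Fz 0.5 tilt 26.33 head -17.55
[[275.8, 214.8], [318.6, 214.8], [361.5, 214.8], [276.2, 217.7], [318.6, 217.7], [361.0, 217.7]]
260 219; 266 218; 272 218; 278 218; 284 218; 290 218; 296 219; 302 213; 308 213; 314 213; 320 213; 326 213; 332 213; 338 219; 344 219; 350 219; 356 219; 362 219; 368 219; 374 220; 380 219;
```

```bash
python3 -m inch '[0,0,0,0.1,-0.03,0,0, 0,0,0,0.19,-0.06,0,0, 0,0,0,0.29,-0.09,0,0]' >/dev/null; python3 st.py; for i in 1 2 3 ; do python3 -m inch '[0,0,0,0.1,-0.03,0,0]' >/dev/null; python3 st.py; done; python3 foot.py
```

```text
x_case -0.0278 n -0.0008 z 0.0367 Fu -2.1 Fn 0.1 Fz 2.6 tilt 26.33 head -17.55
x_case -0.0267 n -0.0008 z 0.0367 Fu -1.0 Fn -0.1 Fz 1.9 tilt 26.33 head -17.55
x_case -0.0257 n -0.0008 z 0.0367 Fu -2.2 Fn -0.7 Fz 0.9 tilt 26.33 head -17.55
x_case -0.0247 n -0.0008 z 0.0366 Fu -5.5 Fn 0.4 Fz 4.5 tilt 26.32 head -17.55
[[274.6, 208.9], [318.4, 208.9], [362.2, 208.9], [275.1, 211.9], [318.4, 211.9], [361.8, 211.9]]
260 213; 266 212; 272 213; 278 213; 284 213; 290 213; 296 214; 302 213; 308 213; 314 213; 320 213; 326 213; 332 213; 338 215; 344 213; 350 213; 356 213; 362 213; 368 213; 374 214; 380 213;
```

```bash
python3 -m inch '[0,0,0,0.06,-0.02,0,0, 0,0,0,0.06,-0.02,0,0]' >/dev/null; python3 st.py; python3 -m inch '[0,0,0,-0.3,0.1,0,0, 0,0,0,-1,0.31,0,0, 0,0,0,-3,0.94,0,0, 0,0,0,-6,1.9,0,0, 0,0,0,-9,2.8,1,0, 0,0,0,-9,2.8,1,0]'; python3 foot.py
python3 - <<'E'
from h import *
t=snapshot('side');o=snapshot('top')
for l in('pawn','glasses_case','paperweight','magnifier','blue_book'):
    for p in(o,t): print(l,[np.round(b['location'],3).tolist() for b in boxes_of(l,p)[:2]])
E
```

```text
x_case -0.0248 n -0.0008 z 0.0363 Fu -4.5 Fn -0.4 Fz 3.5 tilt 26.27 head -17.54
clock: 23.4
eef_pos: [0.5171, -0.1502, 0.046]
tcp_rot: [0.148, 0.963, -0.035, 0.223]
wrist_force: [-0.1, -0.1, 0.3]
width: 0.005
gripper_force: 0.0
[[287.9, 275.0], [319.5, 275.1], [351.0, 275.1], [288.1, 276.7], [319.5, 276.7], [350.8, 276.8]]
260 277; 266 277; 272 277; 278 278; 284 277; 290 278; 296 None; 302 None; 308 None; 314 None; 320 None; 326 None; 332 None; 338 None; 344 None; 350 278; 356 278; 362 278; 368 278; 374 278; 380 278; pawn []
pawn [[0.632, -0.065, 0.239]]
glasses_case [[0.419, -0.025, 0.029]]
glasses_case [[0.416, -0.019, 0.032]]
paperweight [[0.35, -0.278, 0.024]]
paperweight [[0.354, -0.264, 0.023]]
magnifier [[0.373, 0.286, 0.009]]
magnifier [[0.385, 0.284, 0.01]]
blue_book [[0.58, 0.257, 0.162], [0.616, 0.195, 0.014]]
blue_book [[0.578, 0.27, 0.133]]
```

```bash
python3 -m inch '[0,0,0,0,0,4,0, 0,0,0,0,0,8,0, 0,0,0,0,0,12,0, 0,0,0,0,0,16,0, 0,0,0,0,0,20,0, 0,0,0,0,0,24,0, 0,0,0,0,0,24,0, 0,0,0,0,0,24,0]'; python3 foot.py
python3 - <<'E'
from h import *
import pickle
s,p=pickle.load(open('foot.pkl','rb'));g=cv2.GaussianBlur(p['color'],(3,3),0).astype(float)
H=np.array([.6075,-.177]);u=np.array([.954,-.3]);n=np.array([.3,.954])
print('\ntop pred',wproj(p,s,[[*(H+n*d),.17] for d in(-.03,0,.03)]).round(1).tolist())
ra=g[...,1]/(g[...,0]+1)
for c in range(276,364,4):
    col=ra[:,c];r0=np.nonzero(col[120:]<.4)[0]
    if len(r0):
        i=120+r0[0];j=i+np.argmax(col[i:]>.45) if (col[i:]>.45).any() else None;
        bands=[k for k in range(i,min(i+150,399)) if (col[k]>.4)!=(col[k-1]>.4)]
        print(c,i,bands[:8])
E
```

```text
clock: 24.72
eef_pos: [0.5221, -0.1529, 0.2573]
tcp_rot: [0.148, 0.963, -0.034, 0.224]
wrist_force: [0.5, -2.3, 0.5]
width: 0.001
gripper_force: 0.0
[[299.5, 145.5], [320.0, 145.5], [340.6, 145.4], [299.6, 147.2], [320.0, 147.2], [340.5, 147.2]]
260 223; 266 190; 272 161; 278 150; 284 150; 290 150; 296 150; 302 150; 308 150; 314 150; 320 150; 326 150; 332 150; 338 150; 344 150; 350 150; 356 150; 362 150; 368 168; 374 197; 380 None; 
top pred [[293.0, 224.5], [320.4, 224.5], [347.8, 224.5]]
276 148 [148, 157, 161, 202, 207, 225]
280 148 [148, 157, 161, 202, 207, 226]
284 148 [148, 157, 161, 237]
288 148 [148, 157, 161, 202, 207, 225]
292 148 [148, 157, 160, 202, 207, 225]
296 148 [148, 157, 161, 202, 207, 225]
300 148 [148, 157, 161, 202, 207, 225]
304 148 [148, 157, 161, 202, 208, 226]
308 148 [148, 158, 161, 237]
312 149 [149, 158, 161, 203, 207, 226]
316 148 [148, 157, 161, 202, 208, 225]
320 148 [148, 157, 161, 202, 207, 226]
324 148 [148, 157, 161, 202, 208, 226]
328 148 [148, 158, 161, 202, 208, 226]
332 148 [148, 158, 161, 237]
336 148 [148, 157, 161, 202, 208, 226]
340 148 [148, 157, 162, 203, 208, 226]
344 148 [148, 157, 161, 203, 208, 226]
348 148 [148, 159, 161, 203, 208, 226]
352 148 [148, 158, 161, 203, 208, 226]
356 148 [148, 158, 162, 203, 207, 237]
360 148 [148, 158, 162, 203, 208, 226]
```

```bash
python3 -c "
from rig import *
print(finish_job())"
```

```text
the job is handed in; nothing more can be done
None
```

The red book is upright in its place, pushed back until it met resistance, with its foot, bands and top in line with its neighbours to within a pixel (1–2 mm). On the way in, the book's first contact was off-centre, about 24 N against a neighbouring spine; I backed off, corrected about 1.5 mm, and it then slid in freely. The blue book, pawn, glasses case, paperweight and magnifier still show where they were, and the job was handed in at about 25 s.

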